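# Turn round the tumbler press

### The arm

A 6-joint arm with a two-finger parallel gripper is mounted at the origin on the work surface. World frame = base frame: x ahead of the robot, y to its left, z up, the work surface at z = 0. Lengths are in m, angles in rad, forces in N, time in s.
With the tool pointing down it reaches from about 0.35 to 0.85 m from the base axis. Payload 8.1 kg.
Tool frame: the origin (TCP) lies between the finger pads; the fingertips stand 25 mm ahead of it and the grasp point (between the pads) lies 6 mm ahead of it (bot.tips_ahead is the distance from the TCP to the fingertips, in m); z points along the fingers, y is the direction in which the jaws open and shut (so a half turn about z gives the same grasp; the last joint's range is limited). The gripper opens to 85 mm and grips with 20 to 120 N. Pads are 22 mm wide; open, the fingers measure 114 mm over their backs; the gripper's body (76 mm by 85 mm) begins 54 mm behind the grasp point. The pads swing forward as they close: fully open they stand 13 mm farther back than shut.
Start: joints at [1.184, 0.13, 1.488, -0, 1.523, -0.085], TCP at [0.178, 0.573, 0.256] pointing down, gripper open.
Joint ranges: [-2.96, 2.96], [-0.89, 2.26], [0.02, 2.5], [-1.34, 4.48], [0, 2.73], [-2.66, 2.66]. Speed limits (rad/s): [2.39, 2.39, 2.79, 3.14, 3.14, 3.14].

### API

Orientations are given as a unit quaternion [w, x, y, z].
In Python, from rig import bot gives the robot as it stands.
- The arm moves only by the shell command python3 -m creep 'ROWS' [OPENING] [FORCE]. ROWS is JSON, a list of rows, each an object with "delta_pos": the shift along the tool's x, y, z in m, a list of three; "turn": the turn, a rotation vector about the tool's x, y, z in rad, a list of three. A call has 1 to 5 rows; each row shifts and turns the commanded pose from where the row before left it, along the tool's axes as they then stand; what a row does not reach is not made up. A row lasts 1/12 s, in which the tool goes at most 41.7 mm and 7.16 degrees, less where a joint would pass 70% of its speed; a pose out of reach is approached as far as the arm can. A call with a gripper value outside its range is refused whole. OPENING is the closure, from -1 (fully open) to 1 (shut), set as the call begins (- or left out, the last holds). The fingers move at their own pace and stop on an object; FORCE is the grip in N (left out, the last holds). Time passes only in rows, so rows that do not move let the fingers close. It gives the time, the measured TCP pose, the force and the opening at its end, in the units of the state.
- bot.sense(): the state, without advancing time (a new reading comes with each control period).
- bot.capture(name): name is "scene" or "top" or "wrist"; returns a dict with "img" (480x640x3 uint8, red, green, blue), "fx", "fy", "cx", "cy" (pixels), "k1" (the pictures are not rectified: a ray, as slopes to the right and down, at radius r is drawn at 1 + k1 r^2 times it, then the intrinsics apply), "rvec" (rotation vector, rad) and "tvec" (3), from world to camera coordinates, as OpenCV has them. Camera axes: x right, y down, z forward; pixel columns grow to the right and rows downward; lengths in m; the calibration is good to about 2 mm. A picture is of the moment at which its call begins. There is no depth.
- bot.job_done(): hands the job in, once; it reports no verdict.
The state is a dict: "time_s": time; "qpos": joint angles; "joint_vel": joint speeds; "joint_torque": joint torques, N m; "position": TCP position; "tool_rot": TCP orientation; "wrist_force": force on the tool from outside, world axes, zero at the start; "ft_torque": the same for the moment, N m; "opening": finger opening in m.
Only numpy, scipy, OpenCV 4.12 (cv2) and the standard library are available. Lean on these libraries where they do the work, as an engineer would, in place of code of your own. Each camera call takes 0.05 s, during which the arm holds its last target.

### The job

The pink tumbler in the press is done: lift the press's toggle handle over centre to release it, and lower the pink tumbler and every other colour-printed one into the turner, one to a station, either way round, until both spindle ends sit right down in their slots. Then lay the paper-wrapped white tumbler squarely in the press's saddle and swing the handle forward and down again until it is locked on it. Leave the mugs and the spray bottle standing.

Things in the scene. Friction and masses are not known exactly. Their poses are not given: they have to be found in the camera images.
- press: red tumbler press, fixed on the table; origin on the table under it; its x axis points from the saddle to the hinge and the red control box (away from the robot, more or less), y along the clamped tumbler's spindle. Base plate 235 x 200; control box 75 high, from 97 to 213 along +x
- press_saddle (a point): where the centre of a tumbler lies when it rests fully in the press: 70 above the table, 100 from the press origin along its -x. The saddle is two inclined pads, 90 long along y, under the body between the end plugs (10 mm of play each way along y); their edges reach up to 18 mm below this point and 24 mm to either side. The axes are those of the press
- handle_knob (a point): centre of the black ball knob (diameter 30) on the end of the press's toggle handle (steel bar 12 thick), 110 mm from the handle's pivot, whose axis runs along the press's y, 45 mm from the press origin along its +x and 135 above the table. Nothing stands beside or above the knob
- press_handle (a joint): toggle handle, rad: 0 = locked, pointing to the press's -x (over the jaw), 0.40 above level; grows as the knob is lifted, up and back, to 1.2 = fully open, upright. Over centre at 0.05: below it stays locked; beyond about 0.5 a spring swings handle and jaw open. To lock, push the knob forward and down (some 3 N) to the stop at 0
- press_jaw (a joint): upper jaw linked to the handle, rad: 0 = level, closed on the tumbler; 1.45 = standing up, about 105 mm behind the tumbler (towards the press's +x), its top 240 above the table, its face 67 mm from the tumbler's axis
- turner: three-station turner, fixed on the table; origin at its foot; the stations lie side by side along its x axis, spindles lie along its y. Plywood base 370 x 190; two aluminium cheeks 12 thick, 144 apart inside (18 mm more than over the end plugs), centred 78 to each side, 105 high, each with three open slots; grey motor housing 87 high beyond the last station, from 157 to 213 along +x
- station0 (a point): turner station 0: where the centre of a tumbler lies when both spindle ends rest on the floors of their slots, 75 above the table, 92 mm along -x of the turner. Slots 12 wide from their floor 70 above the table up to 88, then flaring to 36 wide at the top of the cheeks (105). The axes are those of the turner
- station1 (a point): turner station 1: where the centre of a tumbler lies when both spindle ends rest on the floors of their slots, 75 above the table, at the middle of the turner. Slots 12 wide from their floor 70 above the table up to 88, then flaring to 36 wide at the top of the cheeks (105). The axes are those of the turner
- station2 (a point): turner station 2: where the centre of a tumbler lies when both spindle ends rest on the floors of their slots, 75 above the table, 92 mm along +x of the turner. Slots 12 wide from their floor 70 above the table up to 88, then flaring to 36 wide at the top of the cheeks (105). The axes are those of the turner
- pink_mid (a point): centre of the pink printed tumbler: body 54 across, 110 long (grip it across), on a steel spindle 10 thick, 190 long, with two black eight-sided end plugs (58 over flats, 8 thick, just outside the body's ends; against rolling). The point is on the axis half-way along, 29 above the table when lying; its y axis runs along the spindle. 0.32 kg. At the start it is locked in the press.
- blue_mid (a point): centre of the blue printed tumbler: body 54 across, 110 long (grip it across), on a steel spindle 10 thick, 190 long, with two black eight-sided end plugs (58 over flats, 8 thick, just outside the body's ends; against rolling). The point is on the axis half-way along, 29 above the table when lying; its y axis runs along the spindle. 0.32 kg. Lies on the table, if present.
- green_mid (a point): centre of the green printed tumbler: body 54 across, 110 long (grip it across), on a steel spindle 10 thick, 190 long, with two black eight-sided end plugs (58 over flats, 8 thick, just outside the body's ends; against rolling). The point is on the axis half-way along, 29 above the table when lying; its y axis runs along the spindle. 0.32 kg. Lies on the table, if present.
- white_mid (a point): centre of the white tumbler (paper-wrapped, two brown tape bands): body 54 across, 110 long (grip it across), on a steel spindle 10 thick, 190 long, with two black eight-sided end plugs (58 over flats, 8 thick, just outside the body's ends; against rolling). The point is on the axis half-way along, 29 above the table when lying; its y axis runs along the spindle. 0.32 kg. Lies on the table.
- mug_a: white mug, 82 across, 95 high, standing; origin under its middle, z up; to be left standing
- mug_b: blue mug, 82 across, 95 high, standing; origin under its middle, z up; to be left standing
- mug_c: white mug, 82 across, 95 high, standing; origin under its middle, z up; to be left standing
- spray: white spray bottle, 52 across, 150 high, standing; origin under its middle, z up; to be left standing
There are look-alikes about, which are no part of the job. What is shaped like the part that bears pink_mid but orange is not meant.

How it is judged:
On the way, in this order (a step that is already met when the one before it is completed fails the run):
1. the press is flipped open while the pink tumbler still lies in it (value of joint press_jaw above 1.2 rad and distance between pink_mid and press_saddle below 0.02 m), for 0.1 s.
2. the pink tumbler is out of the press and seated in a turner station (height (world z) of pink_mid between 0.072 and 0.078 m and angle between pink_mid's own y axis and vertical between 1.5458 and 1.5958 rad and (horizontal distance between pink_mid and station0 below 0.012 m or horizontal distance between pink_mid and station1 below 0.012 m or horizontal distance between pink_mid and station2 below 0.012 m)), for 0.3 s.
3. the white tumbler lies in the saddle and the handle is locked over it (x of white_mid in the frame of press_saddle between -0.005 and 0.005 m and y of white_mid in the frame of press_saddle between -0.013 and 0.013 m and z of white_mid in the frame of press_saddle between -0.004 and 0.004 m and angle between white_mid's own y axis and vertical between 1.5208 and 1.6208 rad and value of joint press_handle below 0.03 rad), for 0.3 s.
At the end, for the whole second after the job is handed in: Every printed tumbler lies in a turner station: centre within 12 mm of it and 3 mm in height, spindle level within 0.025 rad (both ends down); the white one lies in the saddle (5 mm across, 13 along, 4 in height, level within 0.05 rad), the handle locked below 0.03 rad over it (all of step 2 and all of step 3 and height (world z) of blue_mid between 0.072 and 0.078 m and angle between blue_mid's own y axis and vertical between 1.5458 and 1.5958 rad and (horizontal distance between blue_mid and station0 below 0.012 m or horizontal distance between blue_mid and station1 below 0.012 m or horizontal distance between blue_mid and station2 below 0.012 m) and height (world z) of green_mid between 0.072 and 0.078 m and angle between green_mid's own y axis and vertical between 1.5458 and 1.5958 rad and (horizontal distance between green_mid and station0 below 0.012 m or horizontal distance between green_mid and station1 below 0.012 m or horizontal distance between green_mid and station2 below 0.012 m)); the robot touches nothing.
It fails at once if a mug or the spray bottle is knocked over (angle between any of mug_a, mug_b, mug_c, spray's own z axis and vertical above 0.6 rad).
Of blue, green only 1 to 2 are there at a start; the rules pass over those that are not, and their reading is None.
At some moment in a run one of blue, green, white may be knocked a few centimetres aside while the robot is not near it.
Once in a run the grip may slacken for a moment while it holds something.
It also fails if it takes over 210 s, if anything falls off the work surface, if the arm or the gripper's body presses on something with over 40 N, if the wrist force passes 120 N, or if a joint passes its speed limit or range.

## Working session

There is one attempt and no reset: what is moved stays moved. The work goes in short steps, Python scripts to look and compute and a shell command to move; the robot and the scene stay as the last step left them, time stands still between calls to the robot, and variables do not carry over. Pictures are saved under pics/ and viewed, and the job is handed in when it is done.

```bash
ls; mkdir -p pics
python3 - <<'E'
from rig import bot
import cv2
print(bot.sense())
for n in ["scene","top","wrist"]:
    c=bot.capture(n); cv2.imwrite(f"pics/{n}0.png",c["img"][:,:,::-1])
    print(n,{k:v for k,v in c.items() if k!="img"})
E
```

```text
pics
{'time_s': 0.0, 'qpos': array([ 1.18359254e+00,  1.31132884e-01,  1.48926015e+00,  1.39322898e-05,
        1.52299735e+00, -8.53689308e-02]), 'joint_vel': array([-1.62429865e-03, -1.31353227e-03,  6.49630590e-04, -1.36005486e-05,
        1.23269058e-03, -8.22376529e-04]), 'joint_torque': array([-1.21906094e-03, -5.69414985e+01, -5.00539076e+01, -3.14190293e-04,
        1.51241227e-02, -3.93845276e-07]), 'position': array([0.17813345, 0.57243195, 0.25527178]), 'tool_rot': array([-2.17183185e-04,  1.50345469e-01,  9.88633113e-01, -8.72259988e-04]), 'wrist_force': array([-0.59963801,  0.30890985,  0.03547007]), 'ft_torque': array([-0.04156459,  0.01792603,  0.02308846]), 'opening': 0.0858016301675878}
scene {'fx': 506.7731308316724, 'fy': 506.7731308316724, 'cx': 323.7816150854538, 'cy': 236.54278864678193, 'k1': 0.029944919216920527, 'rvec': array([ 1.65986079,  1.50521547, -0.81657477]), 'tvec': array([ 0.01555122, -0.12037158,  1.97074713])}
top {'fx': 564.0561388783009, 'fy': 564.0561388783009, 'cx': 316.7460061244663, 'cy': 229.61073169397446, 'k1': -0.03624706792785959, 'rvec': array([ 2.16155509, -2.05733655,  0.22567364]), 'tvec': array([-0.07324997,  0.45371968,  1.68655488])}
wrist {'fx': 413.21539428240544, 'fy': 413.21539428240544, 'cx': 317.1905182205977, 'cy': 245.73802729525883, 'k1': 0.010472337071975358, 'rvec': array([-2.31074695, -1.70171681, -0.27177575]), 'tvec': array([-0.59918928, -0.03965644,  0.38154264])}
```

View pics/top0.png

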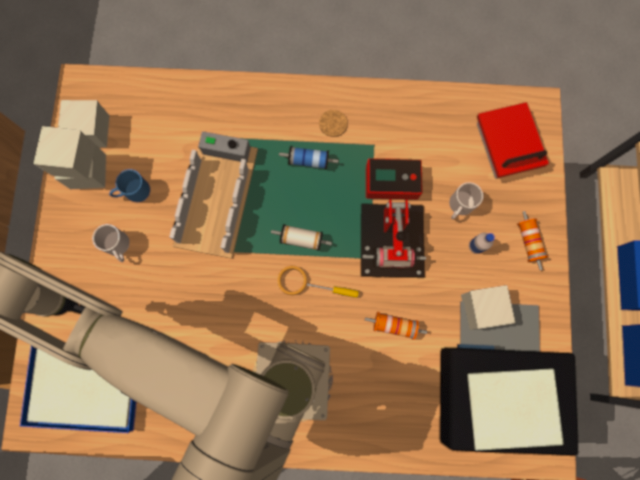

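View pics/scene0.png

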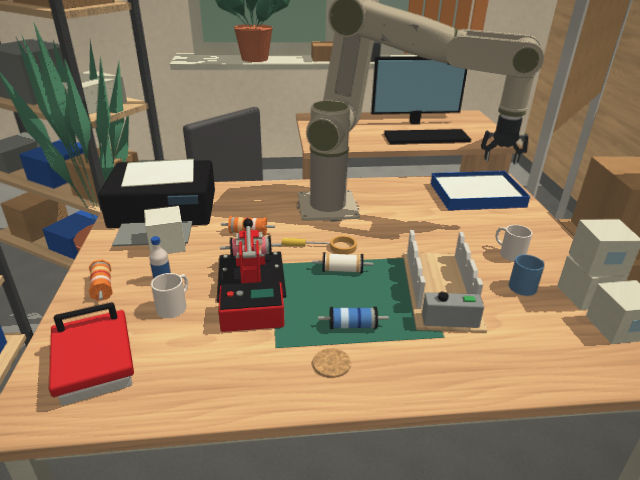

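View pics/wrist0.png

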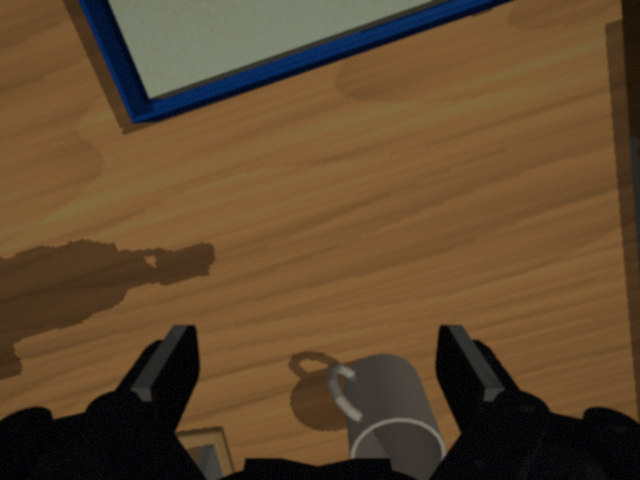

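The top view shows the turner at (212,195), blue at (310,158), white at (300,237), the press at (393,220) with pink at about (395,257), and orange decoys at (398,325) and (533,240). I can't see a green one. Next I'll enlarge crops to localise these.

```bash
cat > h.py <<'E'
import numpy as np, cv2
from scipy.spatial.transform import Rotation as R
from rig import bot
def cam(c):
    return np.array([[c["fx"],0,c["cx"]],[0,c["fy"],c["cy"]],[0,0,1]]),np.array([c["k1"],0,0,0,0.])
def proj(c,P):
    K,d=cam(c); return cv2.projectPoints(np.array(P,float).reshape(-1,1,3),c["rvec"],c["tvec"],K,d)[0].reshape(-1,2)
def unproj(c,uv,z):
    K,d=cam(c); uv=np.array(uv,float).reshape(-1,1,2)
    n=cv2.undistortPoints(uv,K,d).reshape(-1,2); Rm=cv2.Rodrigues(c["rvec"])[0]
    o=-Rm.T@c["tvec"]; r=np.c_[n,np.ones(len(n))]@Rm
    z=np.broadcast_to(z,len(n)); s=(z-o[2])/r[:,2]
    return o+r*s[:,None]
def crop(c,x0,y0,x1,y1,s,name):
    im=cv2.resize(c["img"][y0:y1,x0:x1,::-1],None,fx=s,fy=s,interpolation=cv2.INTER_CUBIC); cv2.imwrite(name,im)
def tool():
    s=bot.sense(); return s["position"],R.from_quat(np.roll(s["tool_rot"],-1)),s
E
python3 - <<'E'
from h import *
c=bot.capture("top")
crop(c,150,110,350,260,4,"pics/t1.png")
crop(c,340,140,480,280,4,"pics/t2.png")
c=bot.capture("scene")
crop(c,200,200,320,340,4,"pics/s2.png")
E
```

```text
(no output)
```

View pics/t1.png

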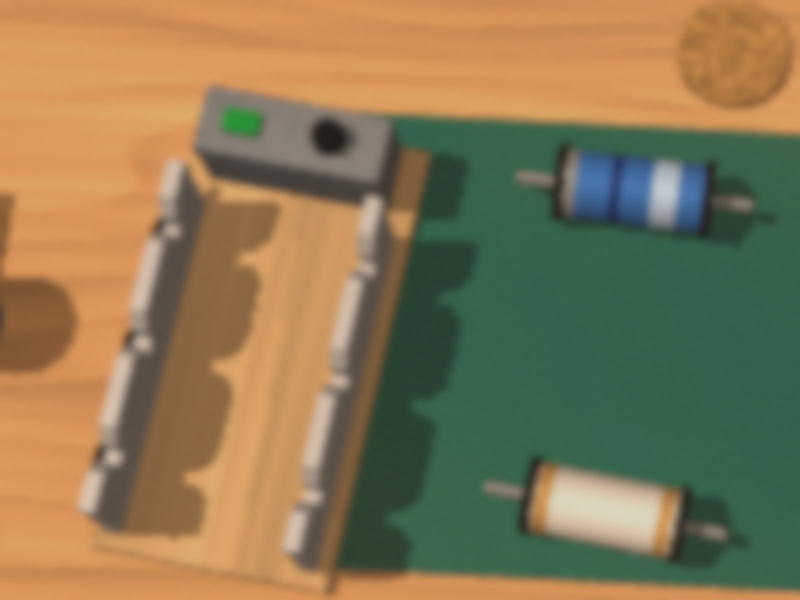

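View pics/t2.png

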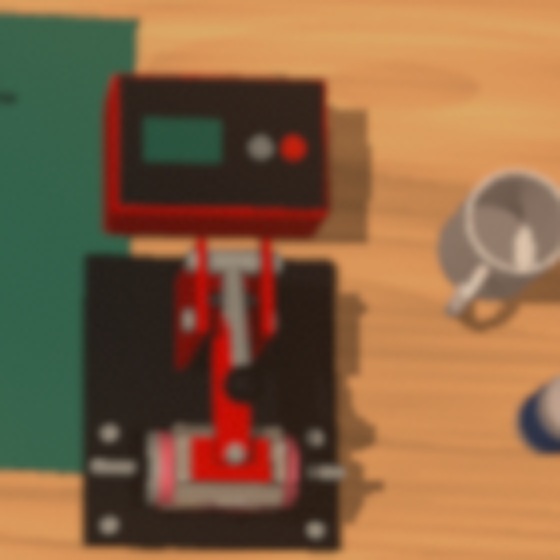

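View pics/s2.png

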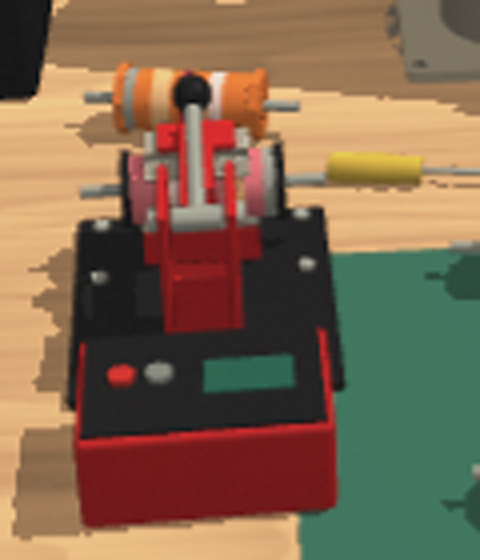

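```bash
cat >> h.py <<'E'
def X(pose,P):
    x,y,a=pose; P=np.array(P,float); c,s=np.cos(a),np.sin(a)
    return np.c_[x+c*P[:,0]-s*P[:,1], y+s*P[:,0]+c*P[:,1], P[:,2]]
E
python3 - <<'E'
from h import *
c=bot.capture("top")
def t1(p): return np.array(p)/4+[150,110]-0.375
def t2(p): return np.array(p)/4+[340,140]-0.375
for n,p,z,f in [("white ends",[(487,488),(727,533)],.029,t1),("white plugs corners",[(540,462),(680,490),(678,556),(524,532)],.029,t1),
  ("blue ends",[(518,178),(757,205)],.029,t1),
  ("pink ends",[(92,467),(342,472)],.07,t2),("box",[(122,78),(326,82),(326,210),(120,205)],.075,t2),
  ("plate front",[(83,545),(338,550),(85,255),(335,262)],.012,t2),("knob",[(240,383)],.178,t2),
  ("cheekL",[(178,162),(88,512)],.105,t1),("cheekR",[(376,198),(294,552)],.105,t1),("base front",[(95,545),(330,592)],.0,t1),
  ("housing top",[(210,88),(396,122),(384,187),(196,148)],.087,t1)]:
    w=unproj(c,f(p),z); print(n,w.round(4)[:,:2].tolist(), "mid",w.mean(0).round(4)[:2],"ang01",np.degrees(np.arctan2(*(w[0]-w[-1 if len(w)==1 else 1])[[1,0]])).round(2))
E
```

```text
white ends [[0.4475, 0.0899], [0.4213, -0.098]] mid [ 0.4344 -0.0041] ang01 82.05
white plugs corners [[0.4702, 0.05], [0.4534, -0.06], [0.4013, -0.0609], [0.4142, 0.059]] mid [ 0.4348 -0.003 ] ang01 81.31
blue ends [[0.7021, 0.0818], [0.6891, -0.1104]] mid [ 0.6956 -0.0143] ang01 86.13
pink ends [[0.3768, -0.1927], [0.3823, -0.3812]] mid [ 0.3795 -0.287 ] ang01 91.67
box [[0.6838, -0.2061], [0.6889, -0.3653], [0.5851, -0.3662], [0.581, -0.2074]] mid [ 0.6347 -0.2863] ang01 91.81
plate front [[0.3253, -0.1924], [0.331, -0.3898], [0.5568, -0.1865], [0.5612, -0.3854]] mid [ 0.4436 -0.2885] ang01 91.66
knob [[0.424, -0.2872]] mid [ 0.424  -0.2872] ang01 0.0
cheekL [[0.6751, 0.3371], [0.3988, 0.3778]] mid [0.5369 0.3575] ang01 -8.38
cheekR [[0.6536, 0.183], [0.3764, 0.2225]] mid [0.515  0.2027] ang01 -8.11
base front [[0.3923, 0.3975], [0.3644, 0.2096]] mid [0.3784 0.3036] ang01 81.53
housing top [[0.7436, 0.3223], [0.7226, 0.1749], [0.669, 0.1801], [0.6936, 0.3286]] mid [0.7072 0.2515] ang01 81.9
```

```bash
cat > ov.py <<'E'
from h import *
T=(0.525,0.280,np.radians(-8.3)); Pp=(0.4795,-0.2838,np.radians(1.7))
def draw(n,out,box,s):
    c=bot.capture(n); im=c["img"][:,:,::-1].copy()
    x0,y0,x1,y1=box; im=cv2.resize(im[y0:y1,x0:x1],None,fx=s,fy=s,interpolation=cv2.INTER_CUBIC)
    def ln(P,col,cl=False):
        q=((proj(c,P)-[x0,y0]+.5)*s-.5).round().astype(int); cv2.polylines(im,[q.reshape(-1,1,2)],cl,col,1,cv2.LINE_AA)
    for sg in (-1,1):
        for xx in (-.092,0,.092):
            for y in (72,84):
                yy=sg*y/1000
                ln(X(T,[(xx-.018,yy,.105),(xx-.006,yy,.088),(xx-.006,yy,.07),(xx+.006,yy,.07),(xx+.006,yy,.088),(xx+.018,yy,.105)]),(0,0,255))
    for xx in (-.092,0,.092): ln(X(T,[(xx,-.095,.075),(xx,.095,.075)]),(255,0,255))
    ln(X(Pp,[(-.1,-.095,.07),(-.1,.095,.07)]),(255,255,0))
    ln(X(Pp,[(.097,-.08,.075),(.213,-.08,.075),(.213,.08,.075),(.097,.08,.075)]),(255,255,0),True)
    k=45-110*np.cos(.4)
    ln(X(Pp,[(k/1000-.015*np.cos(t),.015*np.sin(t),.178) for t in np.linspace(0,6.3,20)]),(0,255,0))
    cv2.imwrite(out,im)
if __name__=="__main__":
    draw("top","pics/o1.png",(160,120,280,260),4); draw("scene","pics/o2.png",(390,210,500,340),5); draw("top","pics/o3.png",(340,140,440,280),4); draw("scene","pics/o4.png",(200,200,320,340),4)
    a=[cv2.imread(f"pics/o{i}.png") for i in (1,2,3,4)]
    def pad(x): 
        o=np.zeros((650,560,3),np.uint8); o[:x.shape[0],:x.shape[1]]=x[:650,:560]; return o
    for i,(p,q) in enumerate(((0,1),(2,3))): cv2.imwrite(f"pics/oc{i}.png",cv2.resize(np.hstack([pad(a[p]),pad(a[q])]),(800,464)))
E
python3 ov.py
```

```text
(no output)
```

View pics/oc0.png

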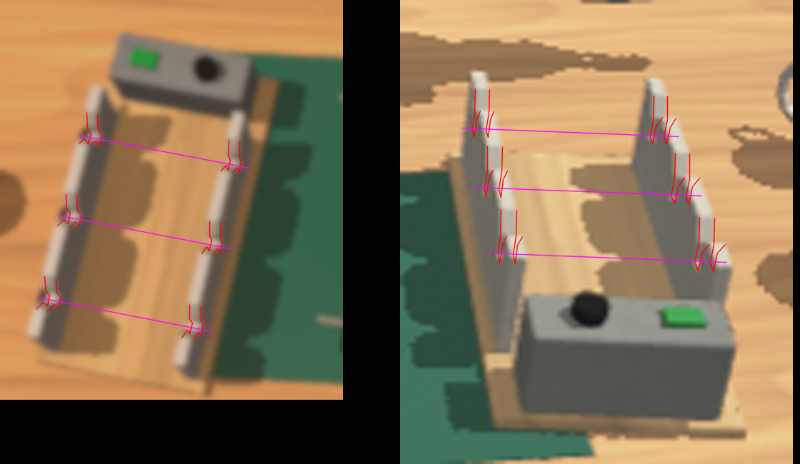

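View pics/oc1.png

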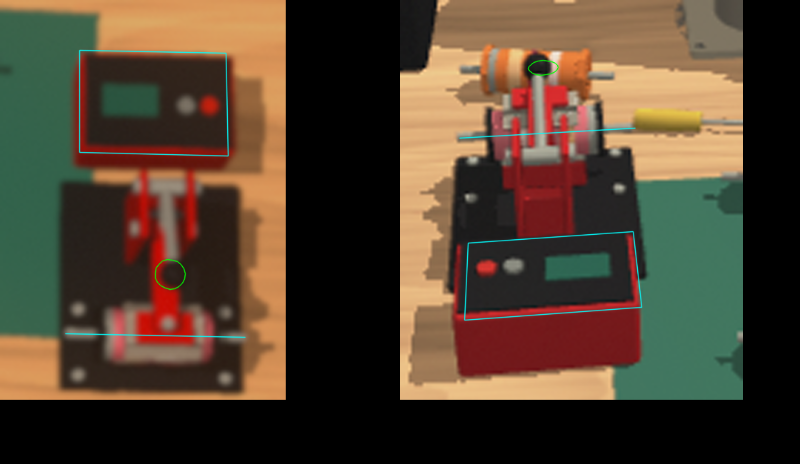

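```bash
cat > g.py <<'E'
# usage: g.py x y z psi_deg [start x y z psi] : suggests rows to TCP target (tool down, tool y at psi)
import sys
from h import *
def Rt(psi):
    a=np.radians(psi); y=np.array([np.cos(a),np.sin(a),0]); z=np.array([0,0,-1.]); x=np.cross(y,z)
    return R.from_matrix(np.c_[x,y,z])
def rows(pt,psi,n=None):
    p,r,s=tool(); pt=np.array(pt); t=Rt(psi); rv=(r.inv()*t).as_rotvec()
    d=np.linalg.norm(pt-p); n0=max(int(np.ceil(max(d/.040,np.linalg.norm(rv)/.12))),1); n=n or n0
    print("pos",p.round(4),"psi",np.degrees(np.arctan2(*r.as_matrix()[[1,0],1])).round(2),"tilt",np.degrees(np.arccos(-r.as_matrix()[2,2])).round(2),"F",s["wrist_force"].round(1),"op",round(s["opening"],4),"t",round(s["time_s"],1))
    print("dist",d.round(4),"rows",n)
    cur=r; st=R.from_rotvec(rv/n); out=[]
    for i in range(n):
        out.append((cur.inv().apply((pt-p)/n).round(4).tolist(),(rv/n).round(4).tolist())); cur=cur*st
    for o in out: print(o)
if __name__=="__main__":
    a=[float(v) for v in sys.argv[1:]]; rows(a[:3],a[3],int(a[4]) if len(a)>4 else None)
E
python3 g.py 0.45 0.30 0.33 91.7
```

```text
pos [0.1783 0.5729 0.2563] psi 72.71 tilt 0.0 F [ 0.1 -0.1 -0.2] op 0.0857 t 0.5
dist 0.3921 rows 10
([-0.0341, -0.018, -0.0074], [-0.0, 0.0, -0.0331])
([-0.0334, -0.0191, -0.0074], [-0.0, 0.0, -0.0331])
([-0.0328, -0.0202, -0.0074], [-0.0, 0.0, -0.0331])
([-0.0321, -0.0213, -0.0074], [-0.0, 0.0, -0.0331])
([-0.0314, -0.0223, -0.0074], [-0.0, 0.0, -0.0331])
([-0.0306, -0.0234, -0.0074], [-0.0, 0.0, -0.0331])
([-0.0298, -0.0244, -0.0074], [-0.0, 0.0, -0.0331])
([-0.029, -0.0253, -0.0074], [-0.0, 0.0, -0.0331])
([-0.0281, -0.0263, -0.0074], [-0.0, 0.0, -0.0331])
([-0.0273, -0.0272, -0.0074], [-0.0, 0.0, -0.0331])
```

```bash
python3 -m creep '[{"delta_pos":[-0.034,-0.018,-0.0075],"turn":[0,0,-0.033]},{"delta_pos":[-0.0335,-0.019,-0.0075],"turn":[0,0,-0.033]},{"delta_pos":[-0.033,-0.02,-0.0075],"turn":[0,0,-0.033]},{"delta_pos":[-0.032,-0.021,-0.0075],"turn":[0,0,-0.033]},{"delta_pos":[-0.031,-0.022,-0.0075],"turn":[0,0,-0.033]}]' && python3 -m creep '[{"delta_pos":[-0.03,-0.0235,-0.0075],"turn":[0,0,-0.033]},{"delta_pos":[-0.03,-0.0245,-0.0075],"turn":[0,0,-0.033]},{"delta_pos":[-0.029,-0.0255,-0.0075],"turn":[0,0,-0.033]},{"delta_pos":[-0.028,-0.0265,-0.0075],"turn":[0,0,-0.033]},{"delta_pos":[-0.027,-0.027,-0.0075],"turn":[0,0,-0.033]}]'; python3 g.py 0.50 0 0.33 91.7
```

```text
time_s: 0.92
position: [0.3149, 0.436, 0.2943]
tool_rot: [0.0, 0.067, 0.998, 0.0]
wrist_force: [0.6, 0.6, -0.5]
opening: 0.0856
time_s: 1.33
position: [0.4499, 0.2987, 0.332]
tool_rot: [0.0, -0.015, 1.0, 0.0]
wrist_force: [0.1, 0.2, 0.1]
opening: 0.0854
pos [0.4499 0.2987 0.332 ] psi 91.71 tilt 0.04 F [0.1 0.2 0.1] op 0.0854 t 1.3
dist 0.3029 rows 8
([-0.0051, -0.0375, 0.0002], [0.0, 0.0001, 0.0])
([-0.0051, -0.0375, 0.0002], [0.0, 0.0001, 0.0])
([-0.0052, -0.0375, 0.0002], [0.0, 0.0001, 0.0])
([-0.0052, -0.0375, 0.0002], [0.0, 0.0001, 0.0])
([-0.0052, -0.0375, 0.0002], [0.0, 0.0001, 0.0])
([-0.0052, -0.0375, 0.0002], [0.0, 0.0001, 0.0])
([-0.0052, -0.0375, 0.0002], [0.0, 0.0001, 0.0])
([-0.0052, -0.0375, 0.0002], [0.0, 0.0001, 0.0])
```

```bash
for i in 1; do python3 -m creep '[{"delta_pos":[-0.005,-0.039,0]},{"delta_pos":[-0.005,-0.039,0]},{"delta_pos":[-0.005,-0.039,0]},{"delta_pos":[-0.005,-0.039,0]},{"delta_pos":[-0.005,-0.039,0]}]'; done; python3 -m creep '[{"delta_pos":[0.005,-0.039,0]},{"delta_pos":[0.005,-0.039,0]},{"delta_pos":[0.005,-0.039,0]},{"delta_pos":[0.005,-0.039,0]},{"delta_pos":[0.005,-0.039,0]}]'; python3 g.py 0.424 -0.286 0.33 91.7
```

```text
pos [0.4499 0.2987 0.332 ] psi 91.71 tilt 0.04 F [0.1 0.2 0.1] op 0.0854 t 1.3
dist 0.5852 rows 15
([0.0029, -0.0389, 0.0001], [0.0, 0.0, 0.0])
([0.0029, -0.0389, 0.0001], [0.0, 0.0, 0.0])
([0.0029, -0.0389, 0.0001], [0.0, 0.0, 0.0])
([0.0029, -0.0389, 0.0001], [0.0, 0.0, 0.0])
([0.0029, -0.0389, 0.0001], [0.0, 0.0, 0.0])
([0.0029, -0.0389, 0.0001], [0.0, 0.0, 0.0])
([0.0029, -0.0389, 0.0001], [0.0, 0.0, 0.0])
([0.0029, -0.0389, 0.0001], [0.0, 0.0, 0.0])
([0.0029, -0.0389, 0.0001], [0.0, 0.0, 0.0])
([0.0029, -0.0389, 0.0001], [0.0, 0.0, 0.0])
([0.0029, -0.0389, 0.0001], [0.0, 0.0, 0.0])
([0.0029, -0.0389, 0.0001], [0.0, 0.0, 0.0])
([0.0029, -0.0389, 0.0001], [0.0, 0.0, 0.0])
([0.0029, -0.0389, 0.0001], [0.0, 0.0, 0.0])
([0.0029, -0.0389, 0.0001], [0.0, 0.0, 0.0])invalid input at $[0]: expected keys delta_pos, turn
invalid input at $[0]: expected keys delta_pos, turn
```

Turn is needed in every row.

```bash
python3 -m creep '[{"delta_pos":[-0.003,-0.039,0],"turn":[0,0,0]},{"delta_pos":[-0.003,-0.039,0],"turn":[0,0,0]},{"delta_pos":[-0.003,-0.039,0],"turn":[0,0,0]},{"delta_pos":[-0.003,-0.039,0],"turn":[0,0,0]},{"delta_pos":[-0.003,-0.039,0],"turn":[0,0,0]}]';  python3 -m creep '[{"delta_pos":[0.003,-0.039,0],"turn":[0,0,0]},{"delta_pos":[0.003,-0.039,0],"turn":[0,0,0]},{"delta_pos":[0.003,-0.039,0],"turn":[0,0,0]},{"delta_pos":[0.003,-0.039,0],"turn":[0,0,0]},{"delta_pos":[0.003,-0.039,0],"turn":[0,0,0]}]';python3 -m creep '[{"delta_pos":[0.009,-0.039,0],"turn":[0,0,0]},{"delta_pos":[0.009,-0.039,0],"turn":[0,0,0]},{"delta_pos":[0.009,-0.039,0],"turn":[0,0,0]},{"delta_pos":[0.009,-0.039,0],"turn":[0,0,0]},{"delta_pos":[0.009,-0.039,0],"turn":[0,0,0]}]'
python3 g.py 0.424 -0.286 0.33 91.7
python3 - <<'E'
from h import *
c=bot.capture("wrist"); cv2.imwrite("pics/w1.png",c["img"][:,:,::-1])
p,r,s=tool(); Rm=cv2.Rodrigues(c["rvec"])[0]; o=-Rm.T@c["tvec"]; print("cam in tool",r.inv().apply(o-p), "axis",r.inv().apply(Rm[2]))
print(proj(c,X((0.4795,-0.2838,np.radians(1.7)),[(-.0563,0,.178),(-.1,0,.07)])))
E
```

```text
time_s: 1.75
position: [0.4692, 0.104, 0.3315]
tool_rot: [0.0, -0.014, 1.0, 0.0]
wrist_force: [0.1, 0.5, 0.0]
opening: 0.0856
time_s: 2.17
position: [0.4593, -0.0914, 0.3317]
tool_rot: [0.0, -0.014, 1.0, -0.0]
wrist_force: [0.1, -0.1, 0.3]
opening: 0.0855
time_s: 2.58
position: [0.4195, -0.2877, 0.3316]
tool_rot: [0.0, -0.014, 1.0, -0.0]
wrist_force: [0.6, 0.4, -0.1]
opening: 0.0859
pos [ 0.4195 -0.2877  0.3316] psi 91.61 tilt 0.05 F [ 0.6  0.4 -0.1] op 0.0859 t 2.6
dist 0.005 rows 1
([-0.0045, 0.0015, 0.0016], [-0.0005, 0.0007, -0.0016])
cam in tool [ 0.08030056  0.00612716 -0.11820678] axis [-0.31672563  0.00405671  0.94850852]
[[319.36503956 240.18608905]
 [318.90649176 157.86952824]]
```

View pics/w1.png

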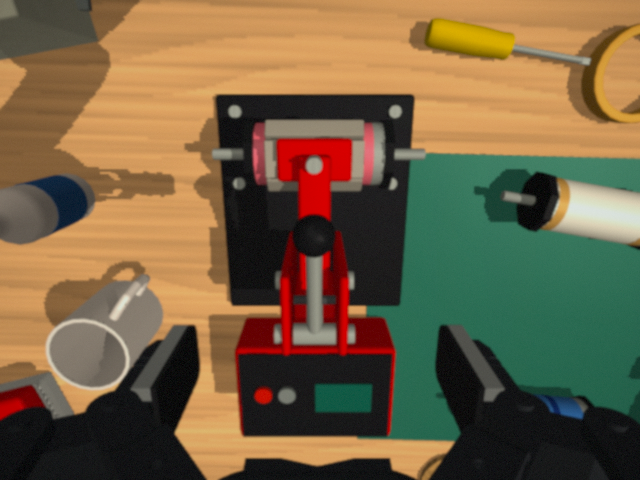

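Run:
```python
from h import *
c=bot.capture("wrist")
crop(c,200,80,440,250,3.3,"pics/w1c.png")
for n,p,z in [("knob",[(314,235)],.178),("ends",[(213,153),(424,154)],.07),("box",[(237,348),(395,348),(394,436),(242,436)],.075),("plate front",[(216,95),(413,95)],.012)]:
    w=unproj(c,p,z); print(n,w.round(4)[:,:2].tolist(),w.mean(0).round(4)[:2])
```

```text
knob [[0.417, -0.2959]] [ 0.417  -0.2959]
ends [[0.375, -0.3889], [0.3712, -0.1994]] [ 0.3731 -0.2942]
box [[0.5725, -0.3737], [0.5681, -0.21], [0.6806, -0.2019], [0.6854, -0.3721]] [ 0.6266 -0.2894]
plate front [[0.3245, -0.3972], [0.3198, -0.2018]] [ 0.3221 -0.2995]
```

View pics/w1c.png

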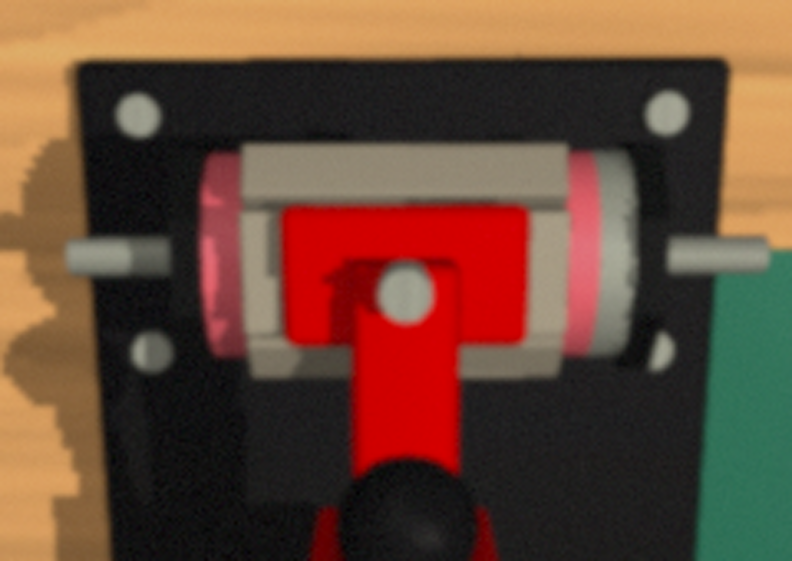

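Run:
```python
from h import *
p,r,s=tool(); print(p,s["time_s"],s["joint_vel"].round(3))
c=bot.capture("wrist"); cv2.imwrite("pics/w2.png",c["img"][:,:,::-1])
p,r,s=tool(); print(p,s["time_s"])
Rm=cv2.Rodrigues(c["rvec"])[0]; o=-Rm.T@c["tvec"]; print("cam in tool",r.inv().apply(o-p), "axis",r.inv().apply(Rm[2]))
crop(c,200,80,440,250,3.3,"pics/w2c.png")
```

```text
[ 0.4183637  -0.29066639  0.33088799] 2.6833 [ 0.081 -0.032  0.028  0.043  0.025  0.08 ]
[ 0.41919675 -0.28830519  0.3309736 ] 2.7333
cam in tool [ 0.0830975  -0.00125031 -0.11769507] axis [-0.31415402 -0.00236322  0.94936909]
```

View pics/w2.png

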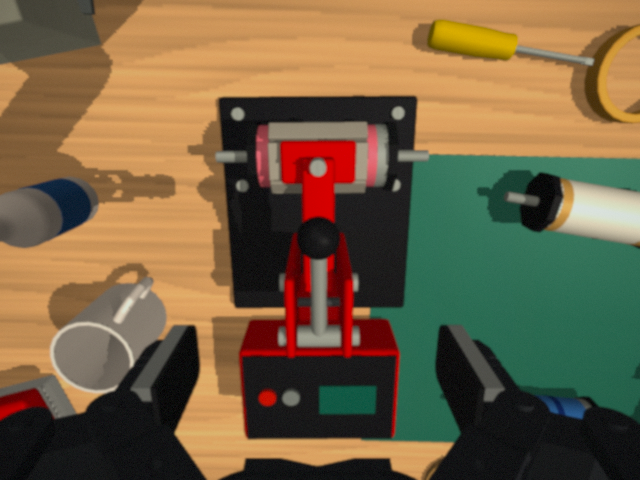

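```bash
python3 -m creep '[{"delta_pos":[0,0,0],"turn":[0,0,0]},{"delta_pos":[0,0,0],"turn":[0,0,0]},{"delta_pos":[0,0,0],"turn":[0,0,0]}]'
python3 - <<'E'
from h import *
c=bot.capture("wrist"); cv2.imwrite("pics/w3.png",c["img"][:,:,::-1])
p,r,s=tool(); print(p,s["joint_vel"].round(3))
Rm=cv2.Rodrigues(c["rvec"])[0]; o=-Rm.T@c["tvec"]; print("cam in tool",r.inv().apply(o-p), "axis",r.inv().apply(Rm[2]))
im=c["img"].astype(int)
# knob: dark blob
g=im.sum(2)[200:270,270:360]; m=(g<120); ys,xs=np.nonzero(m[:,:]); print("dark",xs.mean()+270,ys.mean()+200,len(xs))
crop(c,200,80,440,250,3.3,"pics/w3c.png")
print(proj(c,X((0.4795,-0.2838,np.radians(1.7)),[(-.0563,0,.178),(-.1,-.095,.07),(-.1,.095,.07)])))
E
```

```text
time_s: 2.98
position: [0.4208, -0.2846, 0.3315]
tool_rot: [0.0, -0.015, 1.0, -0.0]
wrist_force: [-0.1, -0.5, -0.4]
opening: 0.0855
[ 0.42086241 -0.28464145  0.33154857] [ 0.     0.002 -0.    -0.002 -0.    -0.001]
cam in tool [ 0.08230558  0.0008239  -0.11768858] axis [-3.14643764e-01 -4.16583068e-04  9.49209739e-01]
dark 314.9797687861272 234.2917148362235 5190
[[314.89925553 238.37608032]
 [210.12547693 156.29013501]
 [420.96474434 156.39402283]]
```

View pics/w3c.png

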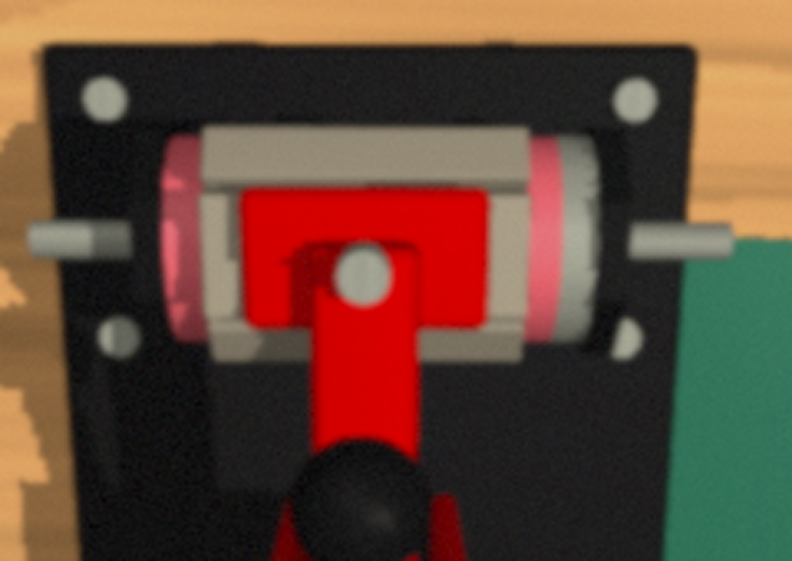

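```bash
python3 -m creep '[{"delta_pos":[0,-0.003,0.035],"turn":[0,0,0]},{"delta_pos":[0,0,0.035],"turn":[0,0,0]},{"delta_pos":[0,0,0.035],"turn":[0,0,0]},{"delta_pos":[-0.001,0,0.028],"turn":[0,0,0]},{"delta_pos":[0,0,0.015],"turn":[0,0,0]}]'; python3 -m creep '[{"delta_pos":[0,0,0],"turn":[0,0,0]},{"delta_pos":[0,0,0],"turn":[0,0,0]},{"delta_pos":[0,0,0],"turn":[0,0,0]},{"delta_pos":[0,0,0],"turn":[0,0,0]},{"delta_pos":[0,0,0],"turn":[0,0,0]}]' 1 40
python3 - <<'E'
from h import *
c=bot.capture("wrist"); cv2.imwrite("pics/w4.png",c["img"][:,:,::-1])
E
```

```text
time_s: 3.45
position: [0.4204, -0.2863, 0.1791]
tool_rot: [-0.002, -0.015, 1.0, 0.002]
wrist_force: [-1.2, 0.6, 0.2]
opening: 0.0854
time_s: 3.87
position: [0.4226, -0.2902, 0.1859]
tool_rot: [0.002, -0.014, 1.0, -0.002]
wrist_force: [-2.4, -0.4, 3.7]
opening: 0.0277
```

View pics/w4.png

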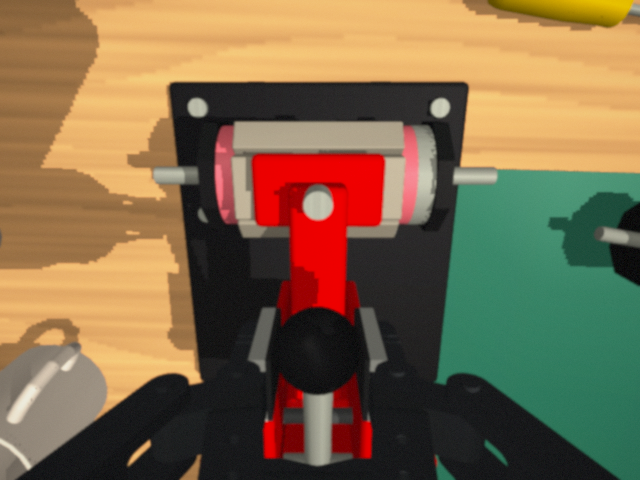

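```bash
python3 -m creep '[{"delta_pos":[-0.006,0,-0.012],"turn":[0,0,0]},{"delta_pos":[-0.0075,0,-0.011],"turn":[0,0,0]},{"delta_pos":[-0.0085,0,-0.010],"turn":[0,0,0]},{"delta_pos":[-0.0095,0,-0.009],"turn":[0,0,0]},{"delta_pos":[-0.0105,0,-0.008],"turn":[0,0,0]}]'; python3 -m creep '[{"delta_pos":[-0.0115,0,-0.0065],"turn":[0,0,0]},{"delta_pos":[-0.012,0,-0.005],"turn":[0,0,0]},{"delta_pos":[-0.0125,0,-0.0035],"turn":[0,0,0]},{"delta_pos":[-0.013,0,-0.002],"turn":[0,0,0]},{"delta_pos":[-0.010,0,-0.0005],"turn":[0,0,0]}]'
python3 - <<'E'
from h import *
c=bot.capture("scene"); crop(c,180,150,340,340,3,"pics/s5.png")
E
```

```text
time_s: 4.33
position: [0.4641, -0.2889, 0.235]
tool_rot: [0.001, -0.014, 1.0, -0.002]
wrist_force: [2.1, -6.6, -4.3]
opening: 0.0278
time_s: 4.75
position: [0.5235, -0.2873, 0.2527]
tool_rot: [0.001, -0.014, 1.0, -0.002]
wrist_force: [-0.7, -5.0, -0.1]
opening: 0.0279
```

View pics/s5.png

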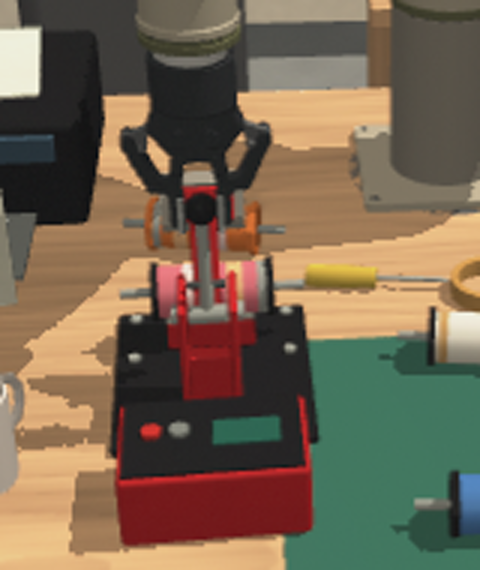

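```bash
python3 -m creep '[{"delta_pos":[0,0,0],"turn":[0,0,0]},{"delta_pos":[0,0,0],"turn":[0,0,0]},{"delta_pos":[0,0,0],"turn":[0,0,0]},{"delta_pos":[0,0,-0.03],"turn":[0,0,0]},{"delta_pos":[0,0,-0.035],"turn":[0,0,0]}]' -1; python3 -m creep '[{"delta_pos":[0,0,-0.03],"turn":[0,0,0]},{"delta_pos":[0.03,0,-0.01],"turn":[0,0,0.1]},{"delta_pos":[0.035,0,0],"turn":[0,0,0.11]},{"delta_pos":[0.035,0,0],"turn":[0,0,0.11]},{"delta_pos":[0.03,0,0],"turn":[0,0,0.11]}]'
python3 g.py 0.375 -0.288 0.33 1.7
python3 - <<'E'
from h import *
c=bot.capture("scene"); crop(c,180,150,340,340,3,"pics/s6.png")
E
```

```text
time_s: 5.22
position: [0.5205, -0.2847, 0.3127]
tool_rot: [-0.003, -0.014, 1.0, 0.002]
wrist_force: [-0.1, -1.4, -0.3]
opening: 0.0842
time_s: 5.63
position: [0.3924, -0.2691, 0.356]
tool_rot: [0.0, 0.202, 0.979, -0.0]
wrist_force: [-0.3, -0.9, 0.7]
opening: 0.0853
pos [ 0.3924 -0.2691  0.356 ] psi 66.64 tilt 0.02 F [-0.3 -0.9  0.7] op 0.0853 t 5.6
dist 0.0366 rows 10
([0.0008, -0.0024, 0.0026], [-0.0, 0.0, 0.1133])
([0.0006, -0.0025, 0.0026], [-0.0, 0.0, 0.1133])
([0.0003, -0.0026, 0.0026], [-0.0, 0.0, 0.1133])
([-0.0, -0.0026, 0.0026], [-0.0, 0.0, 0.1133])
([-0.0003, -0.0026, 0.0026], [-0.0, 0.0, 0.1133])
([-0.0006, -0.0025, 0.0026], [-0.0, 0.0, 0.1133])
([-0.0009, -0.0024, 0.0026], [-0.0, 0.0, 0.1133])
([-0.0011, -0.0023, 0.0026], [-0.0, 0.0, 0.1133])
([-0.0014, -0.0022, 0.0026], [-0.0, 0.0, 0.1133])
([-0.0016, -0.002, 0.0026], [-0.0, 0.0, 0.1133])
```

View pics/s6.png

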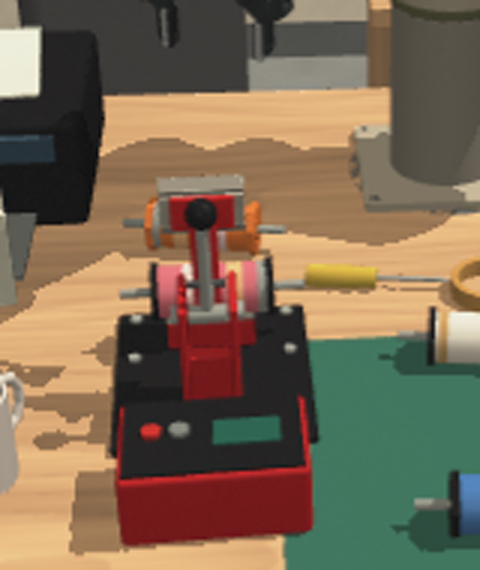

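```bash
python3 -m creep '[{"delta_pos":[0.001,-0.0025,0.0025],"turn":[0,0,0.113]},{"delta_pos":[0.0005,-0.0025,0.0025],"turn":[0,0,0.113]},{"delta_pos":[0,-0.0025,0.0025],"turn":[0,0,0.113]},{"delta_pos":[0,-0.0025,0.0025],"turn":[0,0,0.113]},{"delta_pos":[0,-0.0025,0.0025],"turn":[0,0,0.113]}]' -0.65; python3 -m creep '[{"delta_pos":[-0.0005,-0.0025,0.0025],"turn":[0,0,0.113]},{"delta_pos":[-0.001,-0.002,0.0025],"turn":[0,0,0.113]},{"delta_pos":[-0.001,-0.002,0.0025],"turn":[0,0,0.113]},{"delta_pos":[-0.001,-0.001,0.0025],"turn":[0,0,0.113]},{"delta_pos":[-0.001,-0.001,0.0025],"turn":[0,0,0.113]}]'
python3 -m creep '[{"delta_pos":[0,0,0.0],"turn":[0,0,0]},{"delta_pos":[0,0,0.0],"turn":[0,0,0]}]'
python3 g.py 0.378 -0.285 0.23 1.7
python3 - <<'E'
from h import *
c=bot.capture("wrist"); cv2.imwrite("pics/w7.png",c["img"][:,:,::-1])
E
```

```text
time_s: 6.1
position: [0.3854, -0.2785, 0.3434]
tool_rot: [0.0, 0.467, 0.884, 0.0]
wrist_force: [-0.4, 0.1, -0.0]
opening: 0.0702
time_s: 6.52
position: [0.3793, -0.2862, 0.3309]
tool_rot: [0.0, 0.695, 0.719, 0.0]
wrist_force: [-0.2, 0.3, -0.6]
opening: 0.0707
time_s: 6.68
position: [0.3794, -0.2861, 0.3308]
tool_rot: [-0.0, 0.692, 0.722, 0.0]
wrist_force: [-0.0, -0.3, 0.6]
opening: 0.0704
pos [ 0.3794 -0.2861  0.3308] psi 2.43 tilt 0.02 F [-0.  -0.3  0.6] op 0.0704 t 6.7
dist 0.1008 rows 3
([0.0004, -0.0005, 0.0336], [-0.0, -0.0001, 0.0042])
([0.0004, -0.0005, 0.0336], [-0.0, -0.0001, 0.0042])
([0.0004, -0.0005, 0.0336], [-0.0, -0.0001, 0.0042])
```

View pics/w7.png

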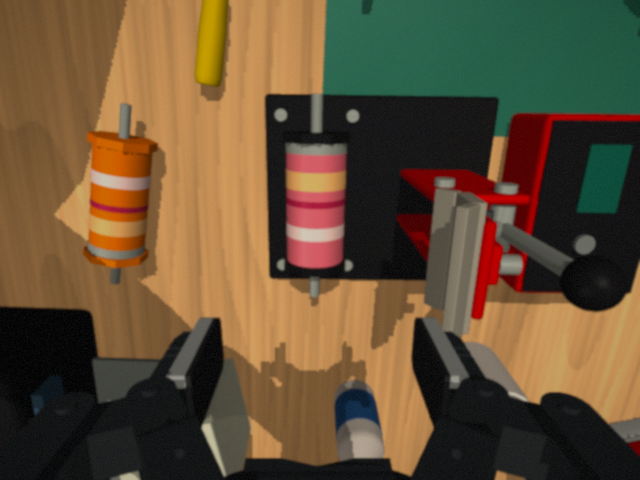

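The pink one is at (317,205), in the saddle. The orange look-alike is at (120,195), on the table with nothing around it. I'll measure pink and descend.

Run:
```python
from h import *
c=bot.capture("wrist"); crop(c,250,80,390,310,2.6,"pics/w7c.png")
w=unproj(c,[(317.5,94),(315,298)],.07); print(w,w.mean(0),np.degrees(np.arctan2(*(w[0]-w[1])[[1,0]])))
w=unproj(c,[(288,140),(346,140),(286,269),(344,269)],.07); print(w,w.mean(0))
```

```text
[[ 0.37432017 -0.19304094  0.07      ]
 [ 0.38016705 -0.38602893  0.07      ]] [ 0.37724361 -0.28953493  0.07      ] 91.73533704111807
[[ 0.34976153 -0.23249006  0.07      ]
 [ 0.40131123 -0.23026341  0.07      ]
 [ 0.35033964 -0.35588068  0.07      ]
 [ 0.40738872 -0.35340198  0.07      ]] [ 0.37720028 -0.29300903  0.07      ]
```

View pics/w7c.png

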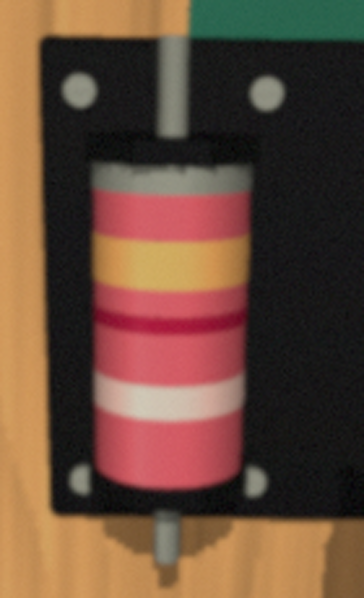

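```bash
python3 -m creep '[{"delta_pos":[-0.001,-0.0015,0.035],"turn":[0,0,0.012]},{"delta_pos":[0,0,0.040],"turn":[0,0,0]},{"delta_pos":[0,0,0.040],"turn":[0,0,0]},{"delta_pos":[0,0,0.030],"turn":[0,0,0]},{"delta_pos":[0,0,0.015],"turn":[0,0,0]}]';  python3 -m creep '[{"delta_pos":[0,0,0.015],"turn":[0,0,0]},{"delta_pos":[0,0,0.015],"turn":[0,0,0]},{"delta_pos":[0,0,0],"turn":[0,0,0]}]'; python3 g.py 0.378 -0.287 0.081 1.7;python3 - <<'E'
from h import *
c=bot.capture("wrist"); cv2.imwrite("pics/w8.png",c["img"][:,:,::-1])
E
```

```text
time_s: 7.2
position: [0.3763, -0.2855, 0.1661]
tool_rot: [-0.003, 0.696, 0.718, -0.0]
wrist_force: [0.3, -0.1, 0.5]
opening: 0.0701
time_s: 7.45
position: [0.3767, -0.2858, 0.1377]
tool_rot: [-0.003, 0.697, 0.717, -0.0]
wrist_force: [-0.2, 0.6, -0.3]
opening: 0.07
pos [ 0.3767 -0.2858  0.1377] psi 1.69 tilt 0.29 F [-0.2  0.6 -0.3] op 0.07 t 7.5
dist 0.0567 rows 2
([-0.0007, 0.0007, 0.0283], [-0.0018, -0.0018, -0.0001])
([-0.0006, 0.0007, 0.0283], [-0.0018, -0.0018, -0.0001])
```

View pics/w8.png

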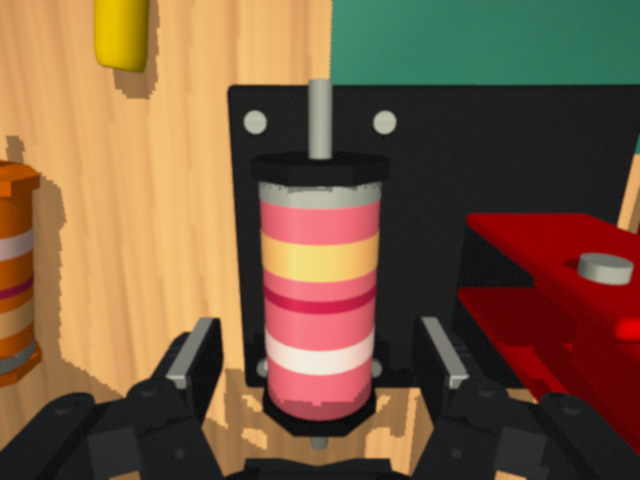

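```bash
python3 -m creep '[{"delta_pos":[-0.001,0.001,0.02],"turn":[0,0,0]},{"delta_pos":[0,0,0.02],"turn":[0,0,0]},{"delta_pos":[0,0,0.012],"turn":[0,0,0]},{"delta_pos":[0,0,0.005],"turn":[0,0,0]},{"delta_pos":[0,0,0],"turn":[0,0,0]}]';  python3 -m creep '[{"delta_pos":[0,0,0],"turn":[0,0,0]},{"delta_pos":[0,0,0],"turn":[0,0,0]},{"delta_pos":[0,0,0],"turn":[0,0,0]},{"delta_pos":[0,0,0],"turn":[0,0,0]}]' 1 70; python3 g.py 0.378 -0.287 0.081 1.7
```

```text
time_s: 7.92
position: [0.3788, -0.2879, 0.0833]
tool_rot: [-0.001, 0.697, 0.717, -0.0]
wrist_force: [-0.1, -0.2, -0.5]
opening: 0.0704
time_s: 8.25
position: [0.3778, -0.289, 0.0854]
tool_rot: [-0.001, 0.697, 0.717, -0.001]
wrist_force: [-14.7, 1.9, 10.1]
opening: 0.0516
pos [ 0.3778 -0.289   0.0854] psi 1.57 tilt 0.19 F [-14.7   1.9  10.1] op 0.0516 t 8.2
dist 0.0049 rows 1
([0.002, 0.0002, 0.0044], [-0.0032, 0.0007, -0.0023])
```

```bash
python3 -m creep '[{"delta_pos":[0,0,-0.005],"turn":[0,0,0]},{"delta_pos":[0,0,-0.015],"turn":[0,0,0]},{"delta_pos":[0,0,-0.03],"turn":[0,0,0]},{"delta_pos":[0,0,-0.04],"turn":[0,0,0]},{"delta_pos":[0,0,-0.04],"turn":[0,0,0]}]';  python3 -m creep '[{"delta_pos":[0,0,-0.04],"turn":[0,0,0]},{"delta_pos":[0,0,-0.03],"turn":[0,0,0]},{"delta_pos":[0,0,-0.01],"turn":[0,0,0]},{"delta_pos":[0,0,0],"turn":[0,0,0]}]'; python3 g.py 0.525 0.280 0.25 -8.3;python3 - <<'E'
from h import *
c=bot.capture("wrist"); cv2.imwrite("pics/w9.png",c["img"][:,:,::-1])
E
```

```text
time_s: 8.67
position: [0.3786, -0.2876, 0.2151]
tool_rot: [-0.001, 0.697, 0.717, 0.0]
wrist_force: [0.5, -1.1, -3.7]
opening: 0.0517
time_s: 9.0
position: [0.3805, -0.2894, 0.2979]
tool_rot: [0.004, 0.697, 0.717, 0.0]
wrist_force: [0.1, -0.7, -3.8]
opening: 0.0515
pos [ 0.3805 -0.2894  0.2979] psi 1.56 tilt 0.42 F [ 0.1 -0.7 -3.8] op 0.0515 t 9.0
dist 0.5894 rows 15
([0.0377, 0.0106, 0.0031], [0.0004, 0.0003, 0.0115])
([0.0378, 0.0102, 0.0031], [0.0004, 0.0003, 0.0115])
([0.0379, 0.0098, 0.0031], [0.0004, 0.0003, 0.0115])
([0.038, 0.0093, 0.0031], [0.0004, 0.0003, 0.0115])
([0.0381, 0.0089, 0.0031], [0.0004, 0.0003, 0.0115])
([0.0382, 0.0085, 0.0031], [0.0004, 0.0003, 0.0115])
([0.0383, 0.008, 0.0031], [0.0004, 0.0003, 0.0115])
([0.0384, 0.0076, 0.0031], [0.0004, 0.0003, 0.0115])
([0.0385, 0.0072, 0.0031], [0.0004, 0.0003, 0.0115])
([0.0386, 0.0067, 0.0031], [0.0004, 0.0003, 0.0115])
([0.0387, 0.0063, 0.0031], [0.0004, 0.0003, 0.0115])
([0.0387, 0.0058, 0.0032], [0.0004, 0.0003, 0.0115])
([0.0388, 0.0054, 0.0032], [0.0004, 0.0003, 0.0115])
([0.0389, 0.0049, 0.0032], [0.0004, 0.0003, 0.0115])
([0.0389, 0.0045, 0.0032], [0.0004, 0.0003, 0.0115])
```

View pics/w9.png

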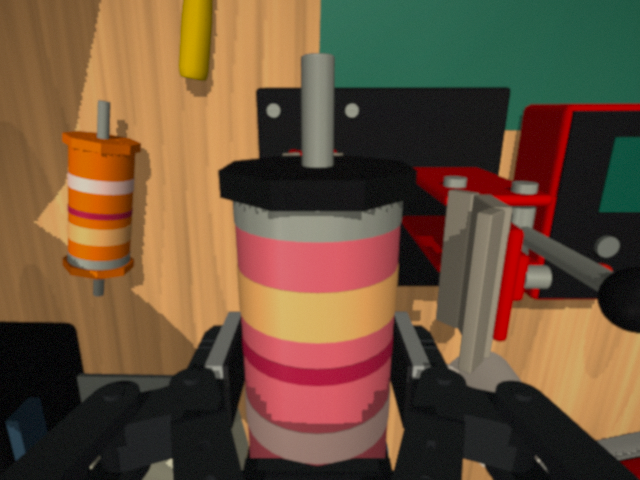

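```bash
python3 g.py 0.434 0.293 0.25 -8.3 16 | cut -c1-60
```

```text
pos [ 0.3797 -0.2887  0.2947] psi 1.56 tilt 0.16 F [ 0.2  0.
dist 0.5859 rows 16
([0.0363, 0.0044, 0.0027], [0.0001, 0.0001, 0.0108])
([0.0363, 0.004, 0.0027], [0.0001, 0.0001, 0.0108])
([0.0363, 0.0036, 0.0027], [0.0001, 0.0001, 0.0108])
([0.0364, 0.0032, 0.0027], [0.0001, 0.0001, 0.0108])
([0.0364, 0.0028, 0.0027], [0.0001, 0.0001, 0.0108])
([0.0364, 0.0024, 0.0028], [0.0001, 0.0001, 0.0108])
([0.0365, 0.002, 0.0028], [0.0001, 0.0001, 0.0108])
([0.0365, 0.0016, 0.0028], [0.0001, 0.0001, 0.0108])
([0.0365, 0.0012, 0.0028], [0.0001, 0.0001, 0.0108])
([0.0365, 0.0009, 0.0028], [0.0001, 0.0001, 0.0108])
([0.0365, 0.0005, 0.0028], [0.0001, 0.0001, 0.0108])
([0.0365, 0.0001, 0.0028], [0.0001, 0.0001, 0.0108])
([0.0365, -0.0003, 0.0028], [0.0001, 0.0001, 0.0108])
([0.0365, -0.0007, 0.0028], [0.0001, 0.0001, 0.0108])
([0.0365, -0.0011, 0.0028], [0.0001, 0.0001, 0.0108])
([0.0365, -0.0015, 0.0028], [0.0001, 0.0001, 0.0108])
```

```bash
python3 -m creep '[{"delta_pos":[0.020,0.0045,0.0025],"turn":[0,0,0.011]},{"delta_pos":[0.0365,0.004,0.0025],"turn":[0,0,0.011]},{"delta_pos":[0.0365,0.0035,0.0025],"turn":[0,0,0.011]},{"delta_pos":[0.0365,0.003,0.0025],"turn":[0,0,0.011]},{"delta_pos":[0.0365,0.003,0.0025],"turn":[0,0,0.011]}]'; python3 -m creep '[{"delta_pos":[0.0365,0.0025,0.003],"turn":[0,0,0.011]},{"delta_pos":[0.0365,0.002,0.003],"turn":[0,0,0.011]},{"delta_pos":[0.0365,0.0015,0.003],"turn":[0,0,0.011]},{"delta_pos":[0.0365,0.001,0.003],"turn":[0,0,0.011]},{"delta_pos":[0.0365,0.001,0.003],"turn":[0,0,0.011]}]';python3 -m creep '[{"delta_pos":[0.0365,0.0005,0.003],"turn":[0,0,0.011]},{"delta_pos":[0.0365,0,0.003],"turn":[0,0,0.011]},{"delta_pos":[0.0365,0,0.003],"turn":[0,0,0.011]},{"delta_pos":[0.0365,-0.0005,0.003],"turn":[0,0,0.011]},{"delta_pos":[0.0365,-0.001,0.003],"turn":[0,0,0.011]}]';python3 -m creep '[{"delta_pos":[0.0365,-0.001,0.003],"turn":[0,0,0.006]},{"delta_pos":[0.015,-0.001,0],"turn":[0,0,0]},{"delta_pos":[0,0,0],"turn":[0,0,0]},{"delta_pos":[0,0,0],"turn":[0,0,0]},{"delta_pos":[0,0,0],"turn":[0,0,0]}]'
python3 g.py 0.434 0.293 0.15 -8.3
python3 - <<'E'
from h import *
c=bot.capture("wrist"); cv2.imwrite("pics/w10.png",c["img"][:,:,::-1])
E
```

```text
time_s: 9.47
position: [0.3952, -0.1202, 0.2774]
tool_rot: [-0.003, 0.717, 0.697, -0.001]
wrist_force: [1.1, 0.4, -2.8]
opening: 0.0518
time_s: 9.88
position: [0.4121, 0.0615, 0.2627]
tool_rot: [-0.002, 0.736, 0.677, -0.002]
wrist_force: [1.4, 0.3, -3.4]
opening: 0.0514
time_s: 10.3
position: [0.4301, 0.2426, 0.2473]
tool_rot: [-0.001, 0.754, 0.657, -0.003]
wrist_force: [0.6, -0.8, -3.1]
opening: 0.0515
time_s: 10.72
position: [0.4361, 0.2916, 0.2457]
tool_rot: [-0.0, 0.756, 0.654, -0.002]
wrist_force: [0.3, -0.0, -4.0]
opening: 0.0516
pos [0.4361 0.2916 0.2457] psi -8.24 tilt 0.25 F [ 0.3 -0.  -4. ] op 0.0516 t 10.7
dist 0.0958 rows 3
([0.0005, -0.0006, 0.0319], [-0.0011, 0.001, 0.0004])
([0.0004, -0.0007, 0.0319], [-0.0011, 0.001, 0.0004])
([0.0004, -0.0007, 0.0319], [-0.0011, 0.001, 0.0004])
```

View pics/w10.png

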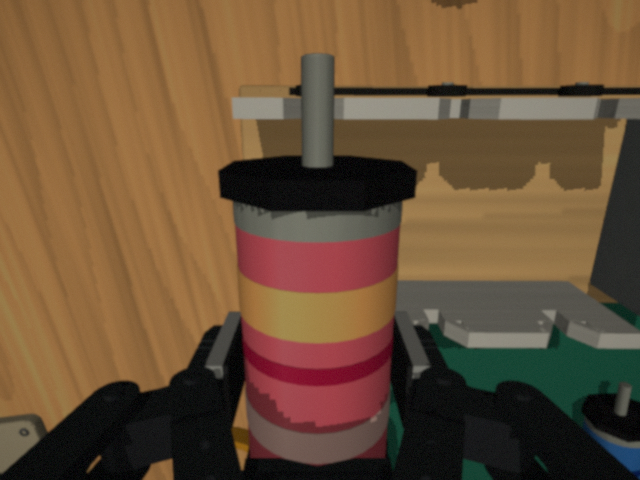

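Run:
```python
from h import *
c=bot.capture("wrist"); crop(c,220,60,640,130,1.9,"pics/w10c.png")
w=unproj(c,[(453,107),(586,107)],.105); print(w)
T=(0.525,0.280,np.radians(-8.3))
print(X(T,[(0,.078,.105),(.092,.078,.105)])); print(proj(c,X(T,[(-.092,.078,.105),(0,.078,.105),(.092,.078,.105)])))
```

```text
[[0.52607113 0.3610081  0.105     ]
 [0.60339652 0.34950319 0.105     ]]
[[0.53625978 0.35718301 0.105     ]
 [0.62729616 0.34390224 0.105     ]]
[[315.65792596 111.20926666]
 [470.54469376 111.08292082]
 [627.1119145  110.56216664]]
```

View pics/w10c.png

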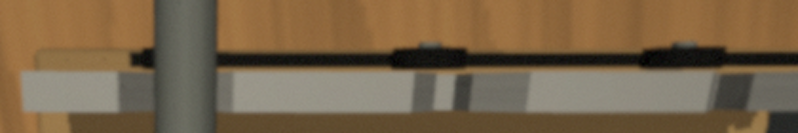

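```bash
python3 -m creep '[{"delta_pos":[0.002,-0.003,0.03],"turn":[0,0,0]},{"delta_pos":[0,0,0.04],"turn":[0,0,0]},{"delta_pos":[0,0,0.03],"turn":[0,0,0]},{"delta_pos":[0,0,0.015],"turn":[0,0,0]},{"delta_pos":[0,0,0],"turn":[0,0,0]}]'; python3 -m creep '[{"delta_pos":[0,0,0],"turn":[0,0,0]},{"delta_pos":[0,0,0],"turn":[0,0,0]}]'
python3 g.py 0.433 0.294 0.09 -8.3
python3 - <<'E'
from h import *
c=bot.capture("wrist"); cv2.imwrite("pics/w11.png",c["img"][:,:,::-1])
c=bot.capture("scene"); crop(c,370,180,530,340,4,"pics/s11.png")
E
```

```text
time_s: 11.23
position: [0.4316, 0.2923, 0.1282]
tool_rot: [-0.001, 0.757, 0.654, -0.004]
wrist_force: [0.1, -0.7, -4.7]
opening: 0.0517
time_s: 11.4
position: [0.4357, 0.295, 0.1352]
tool_rot: [0.0, 0.756, 0.654, 0.001]
wrist_force: [0.9, -0.0, -3.1]
opening: 0.0514
pos [0.4357 0.295  0.1352] psi -8.3 tilt 0.15 F [ 0.9 -0.  -3.1] op 0.0514 t 11.4
dist 0.0452 rows 2
([-0.0007, -0.0013, 0.0226], [0.0011, -0.0008, -0.0])
([-0.0007, -0.0013, 0.0226], [0.0011, -0.0008, -0.0])
```

View pics/w11.png

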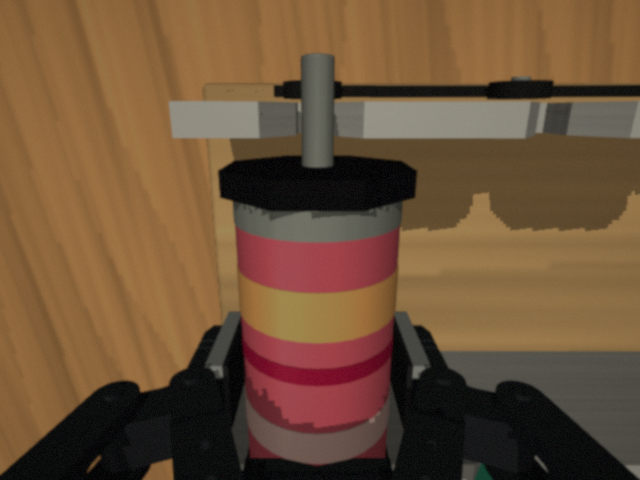

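View pics/s11.png

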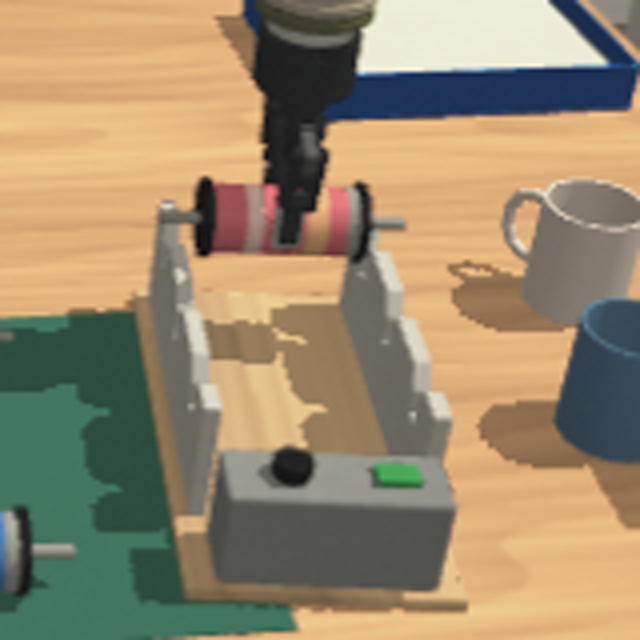

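Run:
```python
from h import *
c=bot.capture("wrist"); p,r,s=tool(); print(p)
Z=p[2]-.0154
for off in (-.003,0,.003):
    P=p*[1,1,0]+[0,0,Z]; ax=r.as_matrix()[:,0]
    print(off,proj(c,[P+ax*(off+.063)+[0,0,.029],P+ax*(off+.095),P+ax*(off+.055)+[0,0,.027]]).round(1).tolist())
w=unproj(c,[(310,138),(310,101)],.105); print(w, r.inv().apply(w-p))
c=bot.capture("top"); crop(c,150,130,260,260,5,"pics/t11.png")
```

```text
[0.43589462 0.29552549 0.13558255]
-0.003 [[322.0, 197.2], [321.1, 71.5], [321.8, 225.2]]
0 [[322.1, 185.6], [321.1, 60.4], [321.9, 214.3]]
0.003 [[322.1, 173.7], [321.2, 49.2], [321.9, 203.2]]
[[0.44262064 0.36712966 0.105     ]
 [0.44443651 0.37914761 0.105     ]] [[ 0.07175724 -0.0037331   0.03073518]
 [ 0.08391138 -0.00366411  0.03076314]]
```

View pics/t11.png

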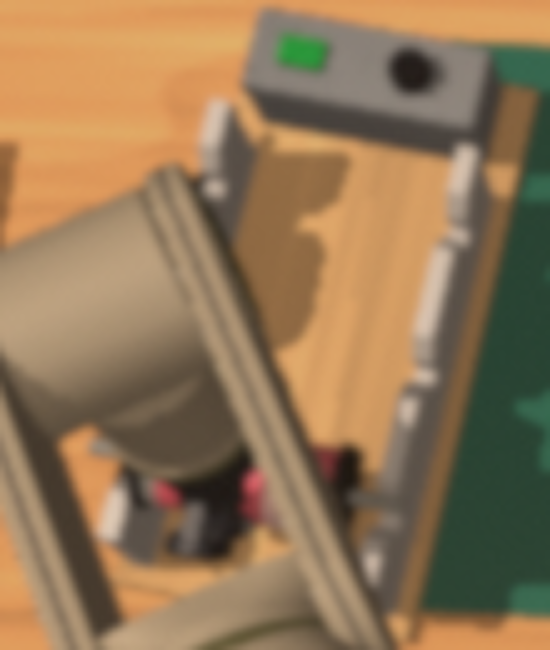

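```bash
python3 -m creep '[{"delta_pos":[-0.001,-0.0025,0.01],"turn":[0,0,0]},{"delta_pos":[0,0,0.01],"turn":[0,0,0]},{"delta_pos":[0,0,0.008],"turn":[0,0,0]},{"delta_pos":[0,0,0.006],"turn":[0,0,0]},{"delta_pos":[0,0,0.004],"turn":[0,0,0]}]'; python3 -m creep '[{"delta_pos":[0,0,0.003],"turn":[0,0,0]},{"delta_pos":[0,0,0],"turn":[0,0,0]},{"delta_pos":[0,0,0],"turn":[0,0,0]}]'
python3 g.py 0.433 0.294 0.09 -8.3
python3 - <<'E'
from h import *
c=bot.capture("wrist"); cv2.imwrite("pics/w12.png",c["img"][:,:,::-1])
c=bot.capture("scene"); crop(c,370,180,530,340,4,"pics/s12.png")
E
```

```text
time_s: 12.02
position: [0.4322, 0.2942, 0.0944]
tool_rot: [0.0, 0.756, 0.654, 0.0]
wrist_force: [4.2, -1.4, -1.5]
opening: 0.0518
time_s: 12.27
position: [0.4321, 0.2942, 0.092]
tool_rot: [0.0, 0.756, 0.654, 0.0]
wrist_force: [4.1, -0.5, -5.5]
opening: 0.052
pos [0.4321 0.2942 0.092 ] psi -8.26 tilt 0.02 F [ 4.1 -0.5 -5.5] op 0.052 t 12.3
dist 0.0022 rows 1
([-0.0001, 0.0009, 0.002], [0.0003, 0.0002, 0.0006])
```

View pics/w12.png

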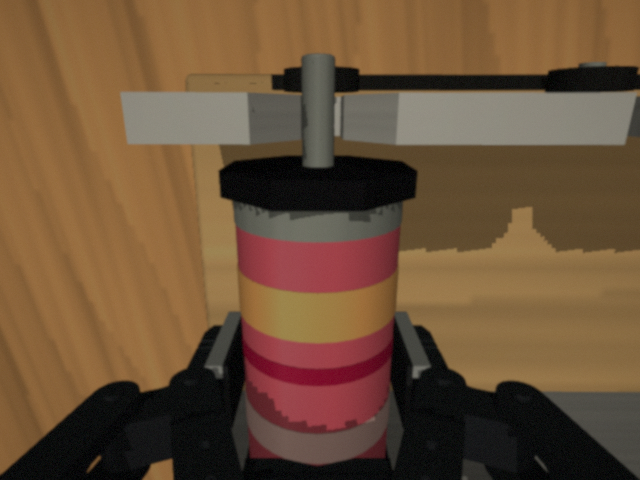

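View pics/s12.png

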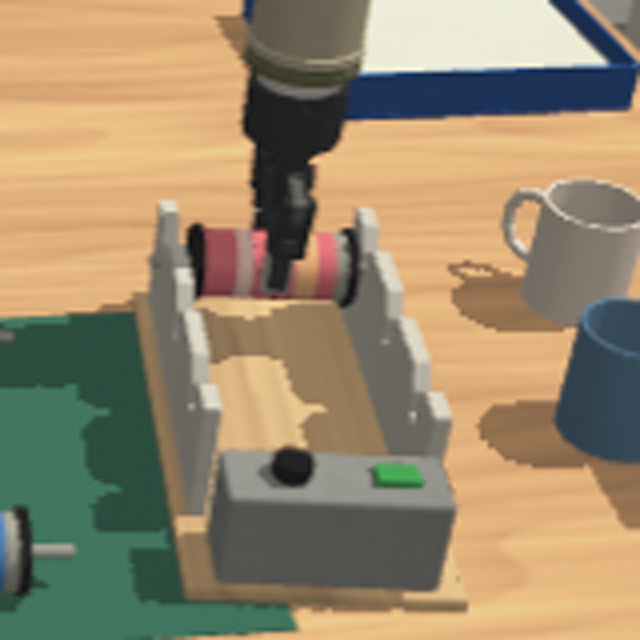

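```bash
python3 -m creep '[{"delta_pos":[0,0.001,0.002],"turn":[0,0,0]},{"delta_pos":[0,0,0.002],"turn":[0,0,0]},{"delta_pos":[0,0,0],"turn":[0,0,0]}]';python3 -m creep '[{"delta_pos":[0,0,0.002],"turn":[0,0,0]},{"delta_pos":[0,0,0],"turn":[0,0,0]}]'
```

```text
time_s: 12.62
position: [0.4327, 0.2944, 0.0902]
tool_rot: [-0.0, 0.756, 0.655, -0.0]
wrist_force: [-7.7, -5.7, 17.5]
opening: 0.0513
time_s: 12.78
position: [0.4328, 0.2944, 0.09]
tool_rot: [-0.0, 0.756, 0.655, -0.0]
wrist_force: [-16.4, -11.3, 35.3]
opening: 0.0513
```

```bash
python3 -m creep '[{"delta_pos":[0,0,-0.002],"turn":[0,0,0]},{"delta_pos":[0,0,0],"turn":[0,0,0]}]';python3 -m creep '[{"delta_pos":[0,0,0],"turn":[0,0,0]},{"delta_pos":[0,0,0],"turn":[0,0,0]},{"delta_pos":[0,0,0],"turn":[0,0,0]},{"delta_pos":[0,0,-0.015],"turn":[0,0,0]},{"delta_pos":[0,0,-0.03],"turn":[0,0,0]}]' -0.65;python3 -m creep '[{"delta_pos":[0,0,-0.04],"turn":[0,0,0]},{"delta_pos":[0,0,-0.04],"turn":[0,0,0]},{"delta_pos":[0,0,-0.02],"turn":[0,0,0]},{"delta_pos":[0,0,0],"turn":[0,0,0]},{"delta_pos":[0,0,0],"turn":[0,0,0]}]'
python3 - <<'E'
from h import *
c=bot.capture("wrist"); cv2.imwrite("pics/w13.png",c["img"][:,:,::-1])
c=bot.capture("scene"); crop(c,370,180,530,340,4,"pics/s13.png")
E
```

```text
time_s: 12.95
position: [0.4329, 0.2945, 0.0902]
tool_rot: [-0.0, 0.756, 0.655, 0.0]
wrist_force: [-5.6, -5.3, 16.4]
opening: 0.0517
time_s: 13.37
position: [0.4298, 0.2927, 0.1292]
tool_rot: [-0.001, 0.756, 0.654, -0.004]
wrist_force: [0.1, -0.3, -1.2]
opening: 0.0706
time_s: 13.78
position: [0.4336, 0.2948, 0.2348]
tool_rot: [0.0, 0.756, 0.654, 0.002]
wrist_force: [-0.6, -0.1, -0.2]
opening: 0.0702
```

View pics/w13.png

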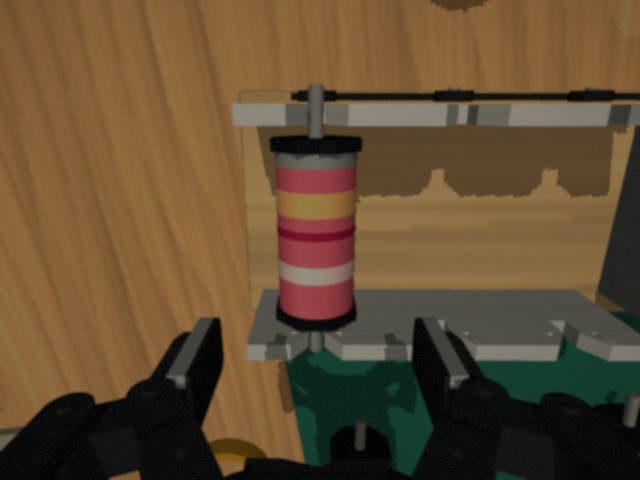

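View pics/s13.png

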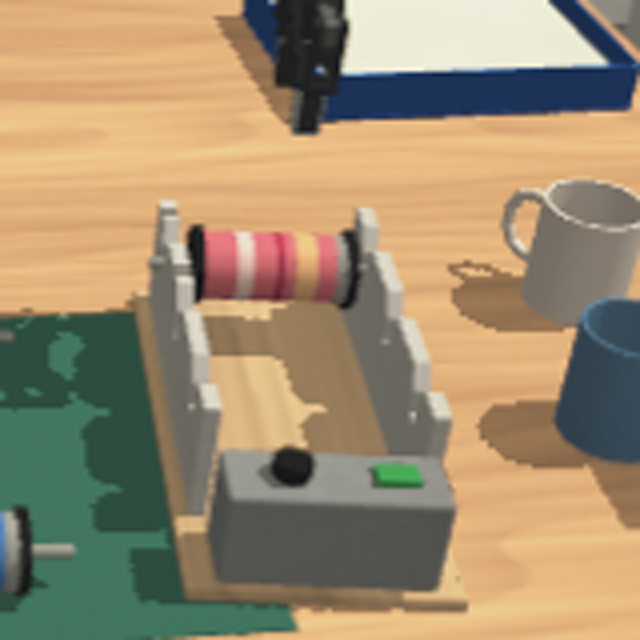

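Pink lies level in station 0, with its spindle ends in the slots at wrist (316,115) and (316,342). I'll go to blue next and check where it is now, in case it has been knocked.

```bash
python3 -m creep '[{"delta_pos":[-0.02,0.025,-0.01],"turn":[0,0,-0.02]},{"delta_pos":[-0.025,0.03,-0.01],"turn":[0,0,-0.02]},{"delta_pos":[-0.025,0.03,-0.01],"turn":[0,0,-0.02]},{"delta_pos":[-0.025,0.03,-0.01],"turn":[0,0,0]},{"delta_pos":[-0.03,0.03,-0.01],"turn":[0,0,0]}]'; python3 g.py 0.66 -0.01 0.29 -4
python3 - <<'E'
from h import *
c=bot.capture("top"); cv2.imwrite("pics/t14.png",c["img"][:,:,::-1])
E
```

```text
time_s: 14.3
position: [0.5627, 0.1548, 0.2807]
tool_rot: [-0.001, 0.736, 0.677, -0.002]
wrist_force: [0.9, 0.2, -0.0]
opening: 0.0703
pos [0.5627 0.1548 0.2807] psi -4.76 tilt 0.22 F [ 0.9  0.2 -0. ] op 0.0703 t 14.3
dist 0.1916 rows 5
([-0.0312, 0.0221, -0.0019], [-0.0008, 0.0001, -0.0026])
([-0.0313, 0.022, -0.0019], [-0.0008, 0.0001, -0.0026])
([-0.0313, 0.0219, -0.0019], [-0.0008, 0.0001, -0.0026])
([-0.0314, 0.0219, -0.0019], [-0.0008, 0.0001, -0.0026])
([-0.0315, 0.0218, -0.0019], [-0.0008, 0.0001, -0.0026])
```

View pics/t14.png

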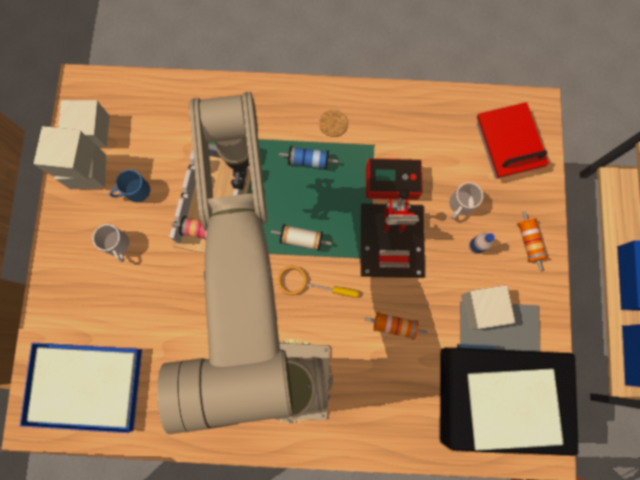

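There is no green anywhere, and the area the arm hid before is now visible. Blue is at (311,158) and white at (302,237), both unmoved.

```bash
python3 -m creep '[{"delta_pos":[-0.035,0.024,0],"turn":[0,0,-0.003]},{"delta_pos":[-0.035,0.024,0],"turn":[0,0,-0.003]},{"delta_pos":[-0.035,0.024,0],"turn":[0,0,-0.003]},{"delta_pos":[-0.035,0.024,0.01],"turn":[0,0,-0.003]},{"delta_pos":[-0.028,0.022,0.01],"turn":[0,0,-0.003]}]';python3 -m creep '[{"delta_pos":[0,0,0.01],"turn":[0,0,0]},{"delta_pos":[0,0,0],"turn":[0,0,0]},{"delta_pos":[0,0,0],"turn":[0,0,0]}]'; python3 g.py 0.6956 -0.0143 0.13 -4
python3 - <<'E'
from h import *
c=bot.capture("wrist"); cv2.imwrite("pics/w15.png",c["img"][:,:,::-1])
E
```

```text
time_s: 14.77
position: [0.6653, -0.0197, 0.2612]
tool_rot: [-0.001, 0.731, 0.682, -0.001]
wrist_force: [1.1, -0.0, -0.0]
opening: 0.0699
time_s: 15.02
position: [0.6636, -0.0169, 0.25]
tool_rot: [-0.002, 0.731, 0.682, -0.002]
wrist_force: [-0.2, 0.7, 0.3]
opening: 0.0706
pos [ 0.6636 -0.0169  0.25  ] psi -3.99 tilt 0.33 F [-0.2  0.7  0.3] op 0.0706 t 15.0
dist 0.1242 rows 4
([0.0012, 0.0081, 0.03], [-0.0014, -0.0002, 0.0])
([0.0012, 0.0081, 0.03], [-0.0014, -0.0002, 0.0])
([0.0012, 0.008, 0.03], [-0.0014, -0.0002, 0.0])
([0.0012, 0.008, 0.03], [-0.0014, -0.0002, 0.0])
```

View pics/w15.png

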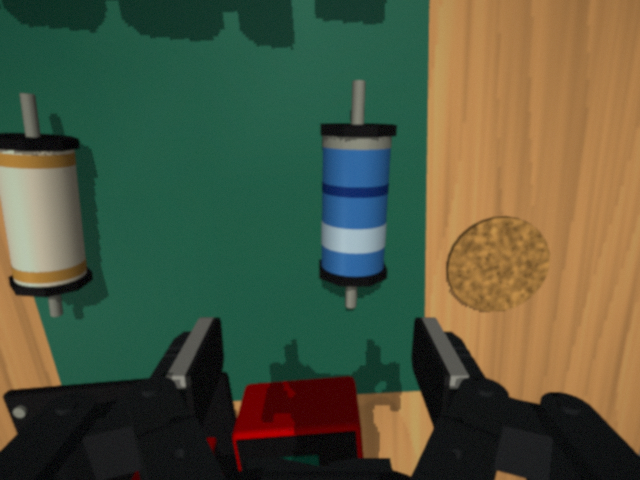

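```bash
python3 - <<'E'
from h import *
c=bot.capture("wrist"); p,r,s=tool(); print(p,s["joint_vel"].round(3))
w=unproj(c,[(358.5,81),(350.5,309)],.029); print(w,w.mean(0),np.degrees(np.arctan2(*(w[0]-w[1])[[1,0]])))
c=bot.capture("scene"); w=unproj(c,[(321,318),(388,318)],.029); print(w.mean(0)); crop(c,300,290,410,350,6,"pics/s15.png")
E
python3 g.py 0.696 -0.0143 0.13 -4|head -1
```

```text
[ 0.66452287 -0.01595444  0.25298577] [ 0.01  -0.019 -0.013 -0.002 -0.002 -0.002]
[[ 0.70034653  0.08282574  0.029     ]
 [ 0.68594092 -0.11048631  0.029     ]] [ 0.69314372 -0.01383028  0.029     ] 85.7381983418523
[ 0.69551182 -0.00946931  0.029     ]
pos [ 0.6648 -0.0158  0.2538] psi -3.87 tilt 0.02 F [-0.6  0.   0.6] op 0.0701 t 15.2
```

View pics/s15.png

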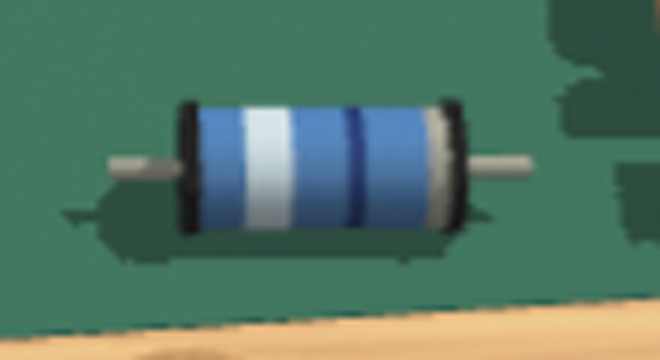

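```bash
python3 -m creep '[{"delta_pos":[0.002,0.015,0.03],"turn":[0,0,0]},{"delta_pos":[0.002,0.015,0.04],"turn":[0,0,0]},{"delta_pos":[0,0,0.035],"turn":[0,0,0]},{"delta_pos":[0,0,0.02],"turn":[0,0,0]},{"delta_pos":[0,0,0.01],"turn":[0,0,0]}]';python3 -m creep '[{"delta_pos":[0,0,0.0],"turn":[0,0,0]},{"delta_pos":[0,0,0],"turn":[0,0,0]},{"delta_pos":[0,0,0],"turn":[0,0,0]}]'; python3 g.py 0.6945 -0.014 0.042 -4
python3 - <<'E'
from h import *
c=bot.capture("wrist"); cv2.imwrite("pics/w16.png",c["img"][:,:,::-1])
E
```

```text
time_s: 15.58
position: [0.6926, -0.0136, 0.1154]
tool_rot: [-0.002, 0.73, 0.683, -0.002]
wrist_force: [-0.5, 0.1, -0.2]
opening: 0.0705
time_s: 15.83
position: [0.6965, -0.015, 0.1227]
tool_rot: [0.002, 0.731, 0.682, 0.002]
wrist_force: [0.2, 0.1, 0.9]
opening: 0.0705
pos [ 0.6965 -0.015   0.1227] psi -3.92 tilt 0.26 F [0.2 0.1 0.9] op 0.0705 t 15.8
dist 0.0807 rows 3
([0.0003, -0.0008, 0.0269], [0.0015, 0.0, 0.0005])
([0.0003, -0.0008, 0.0269], [0.0015, 0.0, 0.0005])
([0.0003, -0.0007, 0.0269], [0.0015, 0.0, 0.0005])
```

View pics/w16.png

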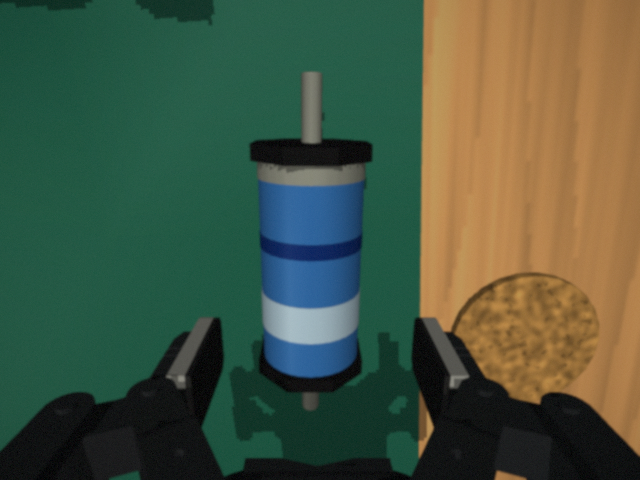

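```bash
python3 -m creep '[{"delta_pos":[0.001,-0.002,0.025],"turn":[0,0,0]},{"delta_pos":[0,0,0.03],"turn":[0,0,0]},{"delta_pos":[0,0,0.018],"turn":[0,0,0]},{"delta_pos":[0,0,0.007],"turn":[0,0,0]},{"delta_pos":[0,0,0],"turn":[0,0,0]}]';python3 -m creep '[{"delta_pos":[0,0,0.0],"turn":[0,0,0]},{"delta_pos":[0,0,0],"turn":[0,0,0]},{"delta_pos":[0,0,0],"turn":[0,0,0]},{"delta_pos":[0,0,0],"turn":[0,0,0]},{"delta_pos":[0,0,0],"turn":[0,0,0]}]' 1 70; python3 g.py 0.6945 -0.014 0.042 -4
```

```text
time_s: 16.3
position: [0.6923, -0.0141, 0.0385]
tool_rot: [-0.001, 0.731, 0.682, -0.001]
wrist_force: [-0.2, -0.2, 0.3]
opening: 0.0706
time_s: 16.72
position: [0.695, -0.0143, 0.0424]
tool_rot: [0.002, 0.731, 0.682, 0.002]
wrist_force: [0.3, 0.5, 6.9]
opening: 0.0518
pos [ 0.695  -0.0143  0.0424] psi -3.96 tilt 0.27 F [0.3 0.5 6.9] op 0.0518 t 16.7
dist 0.0007 rows 1
([0.0003, -0.0005, 0.0004], [0.0047, 0.0001, 0.0008])
```

```bash
python3 -m creep '[{"delta_pos":[0,0,-0.015],"turn":[0,0,0]},{"delta_pos":[0,0,-0.035],"turn":[0,0,0]},{"delta_pos":[0,0,-0.04],"turn":[0,0,0]},{"delta_pos":[0,0,-0.04],"turn":[0,0,0]},{"delta_pos":[0,0,-0.04],"turn":[0,0,0]}]';python3 -m creep '[{"delta_pos":[0,0,-0.01],"turn":[0,0,0]},{"delta_pos":[0,0,0],"turn":[0,0,0]}]'; python3 g.py 0.6148 0.2678 0.22 -8.3 9
```

```text
time_s: 17.13
position: [0.6922, -0.014, 0.2118]
tool_rot: [-0.0, 0.731, 0.682, -0.0]
wrist_force: [1.4, -0.3, -2.6]
opening: 0.052
time_s: 17.3
position: [0.6956, -0.0143, 0.2266]
tool_rot: [0.004, 0.731, 0.682, 0.003]
wrist_force: [0.9, -0.4, -2.3]
opening: 0.0517
pos [ 0.6956 -0.0143  0.2266] psi -3.95 tilt 0.59 F [ 0.9 -0.4 -2.3] op 0.0517 t 17.3
dist 0.2935 rows 9
([0.0307, -0.0111, 0.0006], [0.0011, -0.0, 0.0084])
([0.0306, -0.0114, 0.0006], [0.0011, -0.0, 0.0084])
([0.0305, -0.0116, 0.0006], [0.0011, -0.0, 0.0084])
([0.0304, -0.0119, 0.0006], [0.0011, -0.0, 0.0084])
([0.0303, -0.0121, 0.0007], [0.0011, -0.0, 0.0084])
([0.0302, -0.0124, 0.0007], [0.0011, -0.0, 0.0084])
([0.03, -0.0127, 0.0007], [0.0011, -0.0, 0.0084])
([0.0299, -0.0129, 0.0007], [0.0011, -0.0, 0.0084])
([0.0298, -0.0132, 0.0007], [0.0011, -0.0, 0.0084])
```

```bash
python3 -m creep '[{"delta_pos":[0.0305,-0.011,0],"turn":[0,0,0.0085]},{"delta_pos":[0.0305,-0.0115,0],"turn":[0,0,0.0085]},{"delta_pos":[0.0305,-0.0115,0],"turn":[0,0,0.0085]},{"delta_pos":[0.0305,-0.012,0],"turn":[0,0,0.0085]},{"delta_pos":[0.0305,-0.012,0],"turn":[0,0,0.0085]}]';python3 -m creep '[{"delta_pos":[0.0305,-0.0125,0],"turn":[0,0,0.0085]},{"delta_pos":[0.03,-0.0125,0],"turn":[0,0,0.0085]},{"delta_pos":[0.03,-0.013,0],"turn":[0,0,0.0085]},{"delta_pos":[0.02,-0.01,0],"turn":[0,0,0.0085]},{"delta_pos":[0.01,-0.003,0],"turn":[0,0,0]}]';python3 -m creep '[{"delta_pos":[0,0,0.01],"turn":[0,0,0]},{"delta_pos":[0,0,0],"turn":[0,0,0]},{"delta_pos":[0,0,0],"turn":[0,0,0]},{"delta_pos":[0,0,0],"turn":[0,0,0]}]'; python3 g.py 0.6148 0.2678 0.13 -8.3
python3 - <<'E'
from h import *
c=bot.capture("wrist"); cv2.imwrite("pics/w17.png",c["img"][:,:,::-1])
E
```

```text
time_s: 17.72
position: [0.646, 0.1438, 0.2159]
tool_rot: [-0.001, 0.746, 0.666, -0.002]
wrist_force: [0.9, 0.5, -2.6]
opening: 0.0517
time_s: 18.13
position: [0.6096, 0.2716, 0.216]
tool_rot: [-0.001, 0.756, 0.655, -0.002]
wrist_force: [-0.7, 0.7, -3.9]
opening: 0.052
time_s: 18.47
position: [0.6127, 0.267, 0.2081]
tool_rot: [-0.0, 0.757, 0.653, -0.001]
wrist_force: [-0.2, 0.8, -2.9]
opening: 0.0519
pos [0.6127 0.267  0.2081] psi -8.43 tilt 0.12 F [-0.2  0.8 -2.9] op 0.0519 t 18.5
dist 0.0781 rows 2
([0.0006, 0.001, 0.039], [-0.0008, 0.0007, -0.0011])
([0.0006, 0.001, 0.039], [-0.0008, 0.0007, -0.0011])
```

View pics/w17.png

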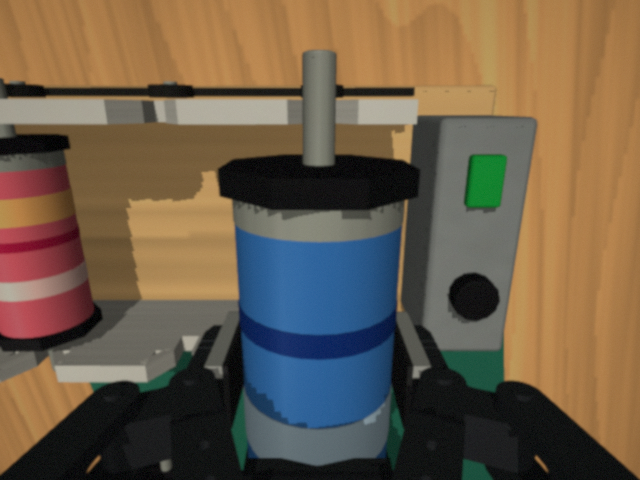

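```bash
python3 -m creep '[{"delta_pos":[0.001,0.002,0.025],"turn":[0,0,0]},{"delta_pos":[0,0,0.03],"turn":[0,0,0]},{"delta_pos":[0,0,0.02],"turn":[0,0,0]},{"delta_pos":[0,0,0.008],"turn":[0,0,0]},{"delta_pos":[0,0,0],"turn":[0,0,0]}]';python3 -m creep '[{"delta_pos":[0,0,0],"turn":[0,0,0]},{"delta_pos":[0,0,0],"turn":[0,0,0]},{"delta_pos":[0,0,0],"turn":[0,0,0]}]'; python3 g.py 0.6148 0.2678 0.0884 -8.3
python3 - <<'E'
from h import *
c=bot.capture("wrist"); cv2.imwrite("pics/w18.png",c["img"][:,:,::-1])
E
```

```text
time_s: 18.93
position: [0.6134, 0.2679, 0.1234]
tool_rot: [-0.001, 0.757, 0.653, -0.002]
wrist_force: [0.4, -0.1, -2.6]
opening: 0.0519
time_s: 19.18
position: [0.6163, 0.2698, 0.129]
tool_rot: [0.001, 0.757, 0.654, 0.002]
wrist_force: [0.5, -0.1, -2.4]
opening: 0.052
pos [0.6163 0.2698 0.129 ] psi -8.35 tilt 0.23 F [ 0.5 -0.1 -2.4] op 0.052 t 19.2
dist 0.0407 rows 2
([-0.0011, -0.0007, 0.0203], [0.0018, -0.0009, -0.0004])
([-0.0011, -0.0007, 0.0203], [0.0018, -0.0009, -0.0004])
```

View pics/w18.png

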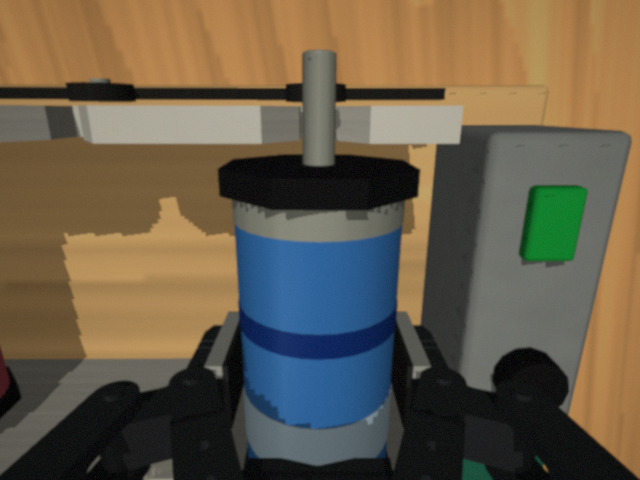

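```bash
python3 -m creep '[{"delta_pos":[-0.0015,-0.001,0.01],"turn":[0,0,0]},{"delta_pos":[0,0,0.01],"turn":[0,0,0]},{"delta_pos":[0,0,0.008],"turn":[0,0,0]},{"delta_pos":[0,0,0.006],"turn":[0,0,0]},{"delta_pos":[0,0,0.003],"turn":[0,0,0]}]'; python3 -m creep '[{"delta_pos":[0,0,0.002],"turn":[0,0,0]},{"delta_pos":[0,0,0],"turn":[0,0,0]},{"delta_pos":[0,0,0],"turn":[0,0,0]}]'
python3 -m creep '[{"delta_pos":[0,0,0.001],"turn":[0,0,0]},{"delta_pos":[0,0,0],"turn":[0,0,0]}]'
```

```text
time_s: 19.65
position: [0.6143, 0.2677, 0.0884]
tool_rot: [0.001, 0.756, 0.654, 0.0]
wrist_force: [3.9, -1.1, 2.9]
opening: 0.052
time_s: 19.9
position: [0.6144, 0.2677, 0.0882]
tool_rot: [0.001, 0.757, 0.654, 0.0]
wrist_force: [0.5, -3.9, 7.0]
opening: 0.052
time_s: 20.07
position: [0.6145, 0.2677, 0.0882]
tool_rot: [0.001, 0.757, 0.654, 0.001]
wrist_force: [-4.1, -5.3, 13.6]
opening: 0.0521
```

Contact came at 0.0882, as predicted. I'll release there.

```bash
python3 -m creep '[{"delta_pos":[0,0,-0.001],"turn":[0,0,0]},{"delta_pos":[0,0,0],"turn":[0,0,0]},{"delta_pos":[0,0,0],"turn":[0,0,0]},{"delta_pos":[0,0,0],"turn":[0,0,0]},{"delta_pos":[0,0,-0.02],"turn":[0,0,0]}]' -0.65;python3 -m creep '[{"delta_pos":[0,0,-0.04],"turn":[0,0,0]},{"delta_pos":[0,0,-0.04],"turn":[0,0,0]},{"delta_pos":[0,0,-0.03],"turn":[0,0,0]},{"delta_pos":[0,0,-0.01],"turn":[0,0,0]},{"delta_pos":[0,0,0],"turn":[0,0,0]}]'
python3 - <<'E'
from h import *
c=bot.capture("wrist"); cv2.imwrite("pics/w19.png",c["img"][:,:,::-1])
c=bot.capture("scene"); crop(c,370,180,530,340,4,"pics/s19.png")
E
python3 g.py 0.4344 -0.003 0.25 -8
```

```text
time_s: 20.48
position: [0.6103, 0.2671, 0.1019]
tool_rot: [-0.002, 0.757, 0.654, -0.004]
wrist_force: [-0.1, -0.5, -1.2]
opening: 0.0705
time_s: 20.9
position: [0.6155, 0.2689, 0.2321]
tool_rot: [0.001, 0.757, 0.654, 0.003]
wrist_force: [-0.1, -0.3, 0.7]
opening: 0.0703
pos [0.6133 0.2681 0.2263] psi -8.33 tilt 0.04 F [ 0.4 -0.2 -0.6] op 0.0705 t 21.0
dist 0.3257 rows 9
([-0.0327, -0.0153, -0.0026], [-0.0001, 0.0, -0.0006])
([-0.0327, -0.0153, -0.0026], [-0.0001, 0.0, -0.0006])
([-0.0327, -0.0153, -0.0026], [-0.0001, 0.0, -0.0006])
([-0.0327, -0.0154, -0.0026], [-0.0001, 0.0, -0.0006])
([-0.0326, -0.0154, -0.0026], [-0.0001, 0.0, -0.0006])
([-0.0326, -0.0154, -0.0026], [-0.0001, 0.0, -0.0006])
([-0.0326, -0.0154, -0.0026], [-0.0001, 0.0, -0.0006])
([-0.0326, -0.0155, -0.0026], [-0.0001, 0.0, -0.0006])
([-0.0326, -0.0155, -0.0026], [-0.0001, 0.0, -0.0006])
```

View pics/w19.png

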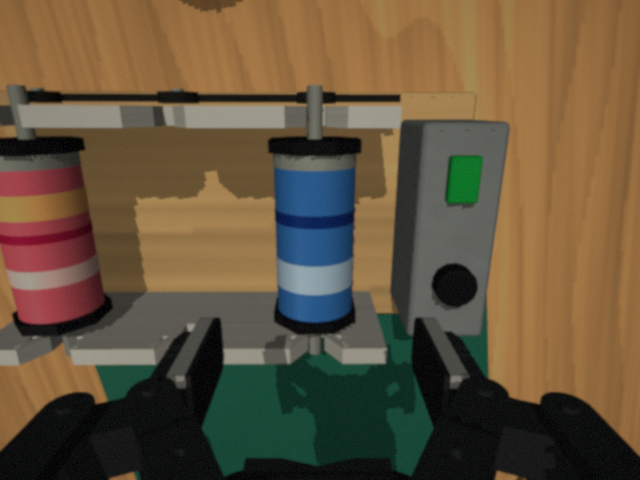

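View pics/s19.png

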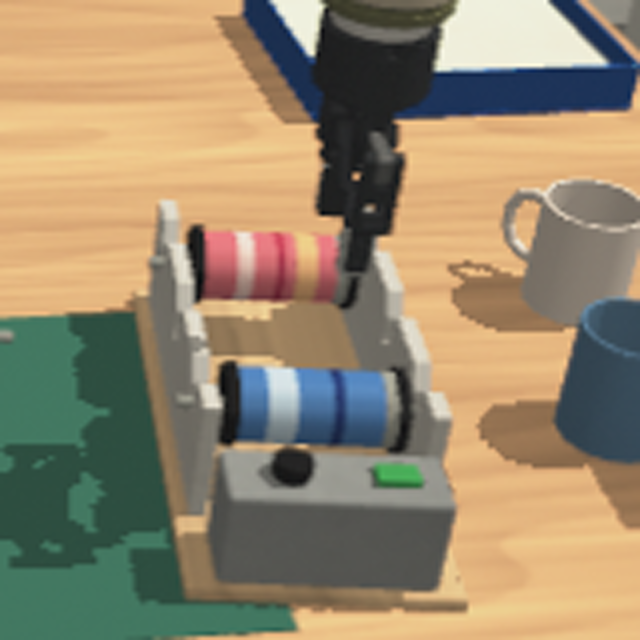

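Blue is seated in station 2 and pink in station 0. White is next.

```bash
python3 -m creep '[{"delta_pos":[-0.0325,-0.0155,-0.0025],"turn":[0,0,0]},{"delta_pos":[-0.0325,-0.0155,-0.0025],"turn":[0,0,0]},{"delta_pos":[-0.0325,-0.0155,-0.0025],"turn":[0,0,0]},{"delta_pos":[-0.0325,-0.0155,-0.0025],"turn":[0,0,0]},{"delta_pos":[-0.0325,-0.0155,-0.0025],"turn":[0,0,0]}]';python3 -m creep '[{"delta_pos":[-0.0325,-0.0155,-0.0025],"turn":[0,0,0]},{"delta_pos":[-0.0325,-0.0155,-0.0025],"turn":[0,0,0]},{"delta_pos":[-0.0325,-0.0155,-0.0025],"turn":[0,0,0]},{"delta_pos":[-0.0225,-0.0105,-0.0025],"turn":[0,0,0]},{"delta_pos":[-0.01,-0.005,0],"turn":[0,0,0]}]';python3 -m creep '[{"delta_pos":[0,0,0],"turn":[0,0,0]},{"delta_pos":[0,0,0],"turn":[0,0,0]},{"delta_pos":[0,0,0],"turn":[0,0,0]},{"delta_pos":[0,0,0],"turn":[0,0,0]}]'
python3 - <<'E'
from h import *
c=bot.capture("wrist"); cv2.imwrite("pics/w20.png",c["img"][:,:,::-1])
E
python3 g.py 0.4344 -0.003 0.12 -8
```

```text
time_s: 21.42
position: [0.5107, 0.1173, 0.2362]
tool_rot: [-0.001, 0.757, 0.654, -0.002]
wrist_force: [0.9, -1.3, 0.2]
opening: 0.0702
time_s: 21.83
position: [0.4307, -0.003, 0.2474]
tool_rot: [-0.001, 0.757, 0.653, -0.002]
wrist_force: [0.1, 0.1, -0.7]
opening: 0.0706
time_s: 22.17
position: [0.4334, -0.0001, 0.2491]
tool_rot: [-0.001, 0.756, 0.654, -0.0]
wrist_force: [-0.6, 0.2, 0.4]
opening: 0.0705
pos [ 4.334e-01 -1.000e-04  2.493e-01] psi -8.25 tilt 0.07 F [ 0.1 -0.   0.4] op 0.0704 t 22.2
dist 0.1293 rows 4
([-0.0007, 0.0004, 0.0323], [-0.0003, -0.0001, -0.0011])
([-0.0007, 0.0004, 0.0323], [-0.0003, -0.0001, -0.0011])
([-0.0007, 0.0004, 0.0323], [-0.0003, -0.0001, -0.0011])
([-0.0007, 0.0004, 0.0323], [-0.0003, -0.0001, -0.0011])
```

View pics/w20.png

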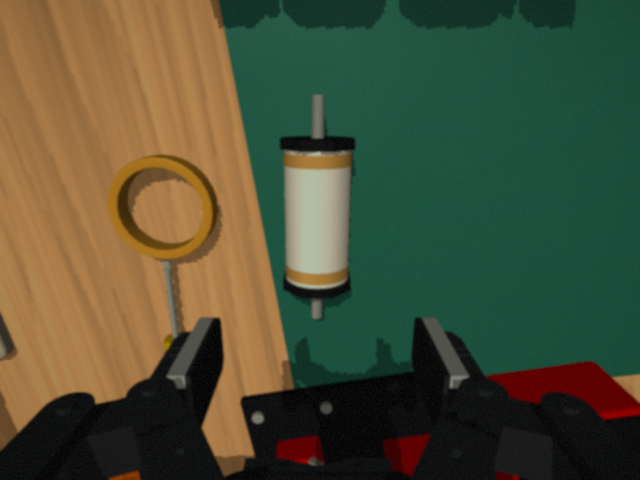

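Run:
```python
from h import *
c=bot.capture("wrist"); p,r,s=tool()
w=unproj(c,[(317.5,95),(317.5,320)],.029); print(p,w,w.mean(0),np.degrees(np.arctan2(*(w[0]-w[1])[[1,0]])))
c=bot.capture("top"); crop(c,260,210,350,270,8,"pics/t20.png")
```

```text
[ 4.33395877e-01 -2.25681157e-04  2.49377936e-01] [[ 0.44493419  0.09021855  0.029     ]
 [ 0.41718103 -0.10153911  0.029     ]] [ 0.43105761 -0.00566028  0.029     ] 81.76474222978047
```

View pics/t20.png

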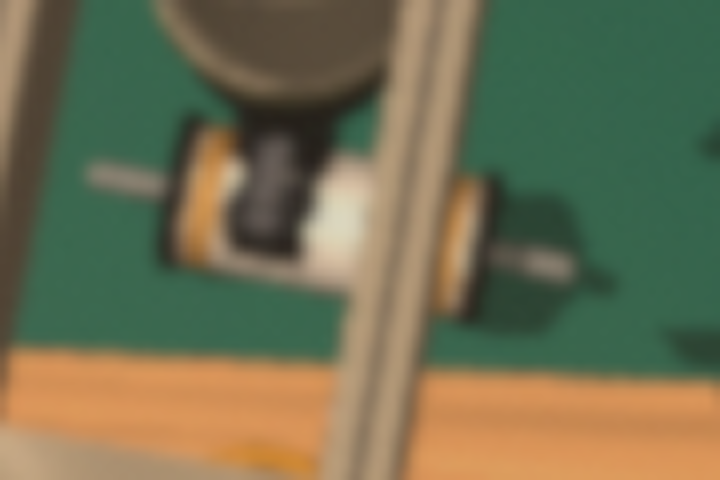

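```bash
python3 -m creep '[{"delta_pos":[-0.0045,0,0.03],"turn":[0,0,0]},{"delta_pos":[0,0,0.04],"turn":[0,0,0]},{"delta_pos":[0,0,0.04],"turn":[0,0,0]},{"delta_pos":[0,0,0.03],"turn":[0,0,0]},{"delta_pos":[0,0,0.015],"turn":[0,0,0]}]';python3 -m creep '[{"delta_pos":[0,0,0],"turn":[0,0,0]},{"delta_pos":[0,0,0],"turn":[0,0,0]},{"delta_pos":[0,0,0],"turn":[0,0,0]}]'
python3 - <<'E'
from h import *
c=bot.capture("wrist"); cv2.imwrite("pics/w21.png",c["img"][:,:,::-1])
E
python3 g.py 0.4330 -0.0045 0.044 -8.2
```

```text
time_s: 22.73
position: [0.4297, -0.0047, 0.0902]
tool_rot: [-0.002, 0.756, 0.654, -0.002]
wrist_force: [-0.1, 0.1, -0.4]
opening: 0.0704
time_s: 22.98
position: [0.4337, -0.0054, 0.0964]
tool_rot: [0.001, 0.756, 0.654, 0.001]
wrist_force: [0.4, -0.2, 0.6]
opening: 0.0704
pos [ 0.4341 -0.0056  0.0968] psi -8.32 tilt 0.18 F [ 0.1 -0.5  0.1] op 0.0704 t 23.0
dist 0.0529 rows 2
([0.0004, -0.0007, 0.0264], [0.0016, -0.0, -0.001])
([0.0004, -0.0007, 0.0264], [0.0016, -0.0, -0.001])
```

View pics/w21.png

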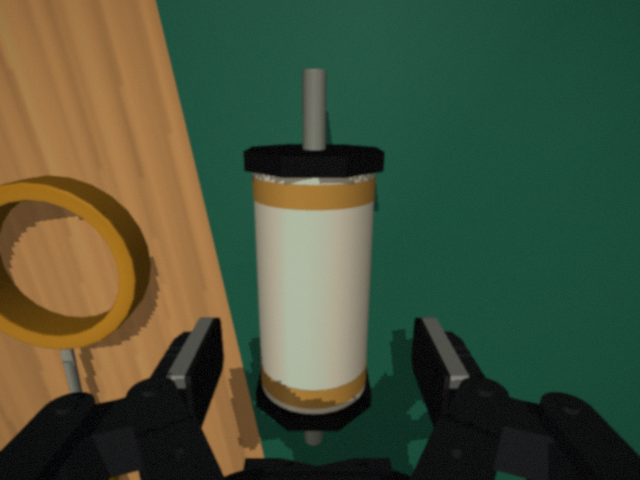

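```bash
python3 -m creep '[{"delta_pos":[0.0005,-0.0015,0.02],"turn":[0,0,0]},{"delta_pos":[0,0,0.02],"turn":[0,0,0]},{"delta_pos":[0,0,0.01],"turn":[0,0,0]},{"delta_pos":[0,0,0.003],"turn":[0,0,0]},{"delta_pos":[0,0,0],"turn":[0,0,0]}]';python3 -m creep '[{"delta_pos":[0,0,0],"turn":[0,0,0]},{"delta_pos":[0,0,0],"turn":[0,0,0]},{"delta_pos":[0,0,0],"turn":[0,0,0]},{"delta_pos":[0,0,0],"turn":[0,0,0]},{"delta_pos":[0,0,0],"turn":[0,0,0]}]' 1 70
python3 -m creep '[{"delta_pos":[0,0,-0.015],"turn":[0,0,0]},{"delta_pos":[0,0,-0.03],"turn":[0,0,0]},{"delta_pos":[0,0,-0.04],"turn":[0,0,0]},{"delta_pos":[0,0,-0.04],"turn":[0,0,0]},{"delta_pos":[0,0,-0.04],"turn":[0,0,0]}]'
python3 -m creep '[{"delta_pos":[0,0,-0.04],"turn":[0,0,0]},{"delta_pos":[0,0,-0.02],"turn":[0,0,0]},{"delta_pos":[0,0,0],"turn":[0,0,0]}]'
python3 g.py 0.375 -0.287 0.25 1.7 10
```

```text
time_s: 23.45
position: [0.4312, -0.0048, 0.0421]
tool_rot: [-0.0, 0.757, 0.654, -0.0]
wrist_force: [-0.3, -0.6, 0.8]
opening: 0.0701
time_s: 23.87
position: [0.4325, -0.005, 0.0437]
tool_rot: [0.001, 0.757, 0.654, 0.001]
wrist_force: [-2.2, 0.6, 5.5]
opening: 0.0517
time_s: 24.28
position: [0.4305, -0.0047, 0.2091]
tool_rot: [0.0, 0.757, 0.654, 0.0]
wrist_force: [0.7, -0.4, -2.5]
opening: 0.0517
time_s: 24.53
position: [0.4338, -0.0052, 0.274]
tool_rot: [0.004, 0.757, 0.654, 0.004]
wrist_force: [0.3, -0.1, -1.8]
opening: 0.0517
pos [ 0.4338 -0.0052  0.274 ] psi -8.34 tilt 0.65 F [ 0.3 -0.1 -1.8] op 0.0517 t 24.5
dist 0.2889 rows 10
([-0.0287, -0.0018, 0.0024], [0.0011, 0.0001, -0.0175])
([-0.0287, -0.0023, 0.0024], [0.0011, 0.0001, -0.0175])
([-0.0287, -0.0028, 0.0024], [0.0011, 0.0001, -0.0175])
([-0.0286, -0.0033, 0.0024], [0.0011, 0.0001, -0.0175])
([-0.0285, -0.0038, 0.0024], [0.0011, 0.0001, -0.0175])
([-0.0285, -0.0043, 0.0024], [0.0011, 0.0001, -0.0175])
([-0.0284, -0.0047, 0.0024], [0.0011, 0.0001, -0.0175])
([-0.0283, -0.0052, 0.0024], [0.0011, 0.0001, -0.0175])
([-0.0282, -0.0057, 0.0024], [0.0011, 0.0001, -0.0175])
([-0.0281, -0.0062, 0.0024], [0.0011, 0.0001, -0.0175])
```

```bash
python3 -m creep '[{"delta_pos":[-0.0195,-0.007,0.002],"turn":[0,0,-0.0175]},{"delta_pos":[-0.029,-0.0075,0.002],"turn":[0,0,-0.0175]},{"delta_pos":[-0.029,-0.008,0.002],"turn":[0,0,-0.0175]},{"delta_pos":[-0.029,-0.0085,0.002],"turn":[0,0,-0.0175]},{"delta_pos":[-0.029,-0.009,0.002],"turn":[0,0,-0.0175]}]';python3 -m creep '[{"delta_pos":[-0.029,-0.001,0],"turn":[0,0,-0.0175]},{"delta_pos":[-0.029,0.001,0],"turn":[0,0,-0.0175]},{"delta_pos":[-0.029,0.0005,0],"turn":[0,0,-0.0175]},{"delta_pos":[-0.029,0,0],"turn":[0,0,-0.0175]},{"delta_pos":[-0.025,0,0],"turn":[0,0,-0.0175]}]'
python3 -m creep '[{"delta_pos":[-0.013,0,0.0],"turn":[0,0,0]},{"delta_pos":[0,0,0],"turn":[0,0,0]},{"delta_pos":[0,0,0],"turn":[0,0,0]},{"delta_pos":[0,0,0],"turn":[0,0,0]}]'
python3 g.py 0.3775 -0.2895 0.13 1.7
python3 - <<'E'
from h import *
c=bot.capture("wrist"); cv2.imwrite("pics/w22.png",c["img"][:,:,::-1])
c=bot.capture("scene"); cv2.imwrite("pics/s22.png",c["img"][:,:,::-1])
E
```

```text
time_s: 24.95
position: [0.3755, -0.1359, 0.2556]
tool_rot: [-0.001, 0.727, 0.687, -0.0]
wrist_force: [0.7, -0.7, -2.5]
opening: 0.0516
time_s: 25.37
position: [0.3729, -0.2776, 0.2555]
tool_rot: [-0.001, 0.697, 0.717, -0.0]
wrist_force: [0.9, 0.2, -2.7]
opening: 0.0515
time_s: 25.7
position: [0.3741, -0.288, 0.2561]
tool_rot: [-0.001, 0.697, 0.717, 0.0]
wrist_force: [0.1, -0.8, -3.7]
opening: 0.0516
pos [ 0.3741 -0.288   0.2561] psi 1.69 tilt 0.09 F [ 0.1 -0.8 -3.7] op 0.0516 t 25.7
dist 0.1262 rows 4
([-0.0004, 0.0009, 0.0315], [-0.0002, -0.0004, -0.0001])
([-0.0004, 0.0009, 0.0315], [-0.0002, -0.0004, -0.0001])
([-0.0004, 0.0009, 0.0315], [-0.0002, -0.0004, -0.0001])
([-0.0004, 0.0009, 0.0315], [-0.0002, -0.0004, -0.0001])
```

View pics/w22.png

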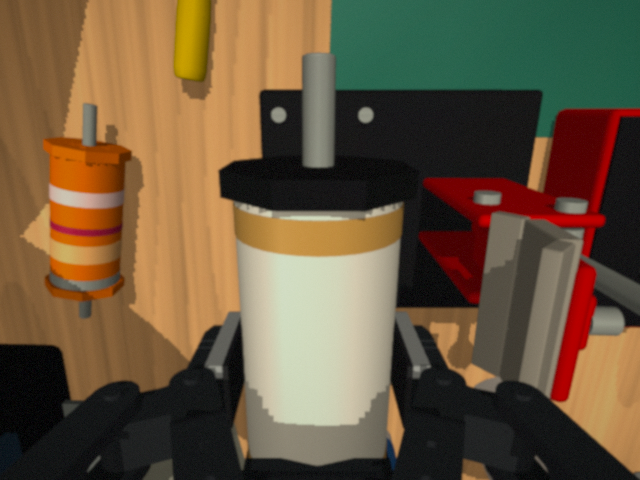

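View pics/s22.png

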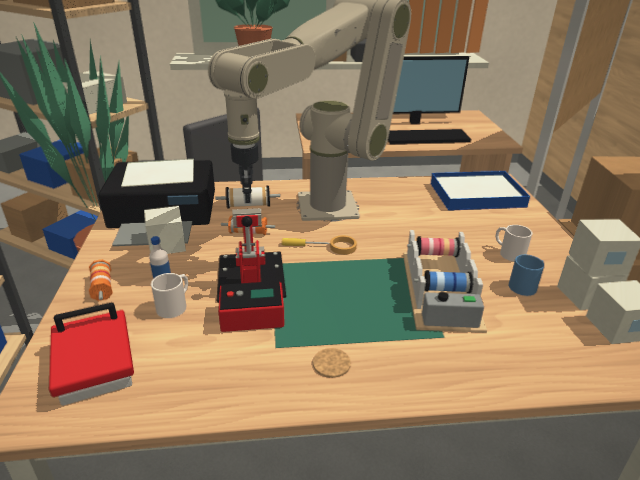

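```bash
python3 -m creep '[{"delta_pos":[-0.003,0.0035,0.03],"turn":[0,0,0]},{"delta_pos":[0,0,0.04],"turn":[0,0,0]},{"delta_pos":[0,0,0.03],"turn":[0,0,0]},{"delta_pos":[0,0,0.02],"turn":[0,0,0]},{"delta_pos":[0,0,0.01],"turn":[0,0,0]}]';python3 -m creep '[{"delta_pos":[0,0,0],"turn":[0,0,0]},{"delta_pos":[0,0,0],"turn":[0,0,0]},{"delta_pos":[0,0,0],"turn":[0,0,0]},{"delta_pos":[0,0,0],"turn":[0,0,0]}]'
python3 g.py 0.3775 -0.2905 0.0847 1.7
python3 - <<'E'
from h import *
c=bot.capture("wrist"); cv2.imwrite("pics/w23.png",c["img"][:,:,::-1])
E
```

```text
time_s: 26.22
position: [0.3764, -0.2895, 0.1233]
tool_rot: [-0.003, 0.696, 0.718, 0.0]
wrist_force: [0.1, 0.7, -3.3]
opening: 0.0517
time_s: 26.55
position: [0.379, -0.2929, 0.1291]
tool_rot: [0.002, 0.697, 0.718, -0.0]
wrist_force: [-0.5, -1.1, -3.6]
opening: 0.0514
pos [ 0.379  -0.2929  0.1291] psi 1.7 tilt 0.21 F [-0.5 -1.1 -3.6] op 0.0514 t 26.6
dist 0.0444 rows 2
([0.0013, -0.0008, 0.0222], [0.0013, 0.0013, 0.0])
([0.0013, -0.0007, 0.0222], [0.0013, 0.0013, 0.0])
```

View pics/w23.png

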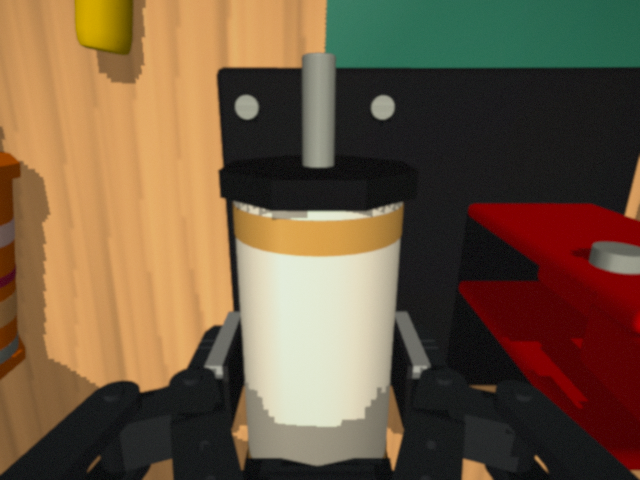

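```bash
python3 -m creep '[{"delta_pos":[0.002,-0.002,0.012],"turn":[0,0,0]},{"delta_pos":[0,0,0.012],"turn":[0,0,0]},{"delta_pos":[0,0,0.008],"turn":[0,0,0]},{"delta_pos":[0,0,0.006],"turn":[0,0,0]},{"delta_pos":[0,0,0.003],"turn":[0,0,0]}]';python3 -m creep '[{"delta_pos":[0,0,0],"turn":[0,0,0]},{"delta_pos":[0,0,0],"turn":[0,0,0]},{"delta_pos":[0,0,0],"turn":[0,0,0]}]'
python3 g.py 0.3775 -0.2905 0.0847 1.7
```

```text
time_s: 27.02
position: [0.3765, -0.2899, 0.0855]
tool_rot: [0.0, 0.697, 0.717, 0.001]
wrist_force: [3.5, 5.1, 13.2]
opening: 0.0514
time_s: 27.27
position: [0.3762, -0.2901, 0.0858]
tool_rot: [0.0, 0.697, 0.717, 0.0]
wrist_force: [3.7, 0.7, -1.9]
opening: 0.0517
pos [ 0.3762 -0.2901  0.0858] psi 1.69 tilt 0.05 F [ 3.7  0.7 -1.9] op 0.0517 t 27.3
dist 0.0018 rows 1
([-0.0004, 0.0013, 0.0011], [0.0009, 0.0003, -0.0001])
```

Contact is starting and it pushes slightly towards +x. I'll follow that, press lightly and release.

```bash
python3 -m creep '[{"delta_pos":[0,0.001,0.001],"turn":[0,0,0]},{"delta_pos":[0,0,0.001],"turn":[0,0,0]},{"delta_pos":[0,0,0],"turn":[0,0,0]}]';python3 -m creep '[{"delta_pos":[0,0,0],"turn":[0,0,0]},{"delta_pos":[0,0,0],"turn":[0,0,0]},{"delta_pos":[0,0,0],"turn":[0,0,0]},{"delta_pos":[0,0,0],"turn":[0,0,0]}]' -0.65
python3 -m creep '[{"delta_pos":[0,0,-0.02],"turn":[0,0,0]},{"delta_pos":[0,0,-0.035],"turn":[0,0,0]},{"delta_pos":[0,0,-0.04],"turn":[0,0,0]},{"delta_pos":[0,0,-0.04],"turn":[0,0,0]},{"delta_pos":[0,0,-0.04],"turn":[0,0,0]}]'
python3 -m creep '[{"delta_pos":[0,0,-0.04],"turn":[0,0,0]},{"delta_pos":[0,0,-0.03],"turn":[0,0,0]},{"delta_pos":[0,0,0],"turn":[0,0,0]},{"delta_pos":[0,0,0],"turn":[0,0,0]},{"delta_pos":[0,0,0],"turn":[0,0,0]}]'
python3 g.py 0.5257 -0.287 0.36 91.7
python3 - <<'E'
from h import *
c=bot.capture("wrist"); cv2.imwrite("pics/w24.png",c["img"][:,:,::-1])
c=bot.capture("scene"); crop(c,180,150,340,340,3,"pics/s24.png")
E
```

```text
time_s: 27.52
position: [0.3775, -0.2905, 0.0848]
tool_rot: [0.001, 0.697, 0.717, 0.0]
wrist_force: [3.2, 2.3, 6.3]
opening: 0.0513
time_s: 27.85
position: [0.3763, -0.2899, 0.0835]
tool_rot: [-0.0, 0.697, 0.717, -0.0]
wrist_force: [-0.1, -0.5, 0.1]
opening: 0.0704
time_s: 28.27
position: [0.3761, -0.2896, 0.2603]
tool_rot: [-0.0, 0.697, 0.717, -0.0]
wrist_force: [0.7, -0.9, 0.4]
opening: 0.0705
time_s: 28.68
position: [0.3765, -0.2899, 0.3279]
tool_rot: [-0.0, 0.697, 0.717, -0.0]
wrist_force: [0.8, 0.3, 0.0]
opening: 0.0704
pos [ 0.3765 -0.2899  0.3279] psi 1.68 tilt 0.06 F [0.8 0.3 0. ] op 0.0704 t 28.7
dist 0.1526 rows 14
([-0.0001, 0.0107, -0.0023], [-0.0, -0.0001, -0.1122])
([-0.0013, 0.0106, -0.0023], [-0.0, -0.0001, -0.1122])
([-0.0025, 0.0104, -0.0023], [-0.0, -0.0001, -0.1122])
([-0.0036, 0.01, -0.0023], [-0.0, -0.0001, -0.1122])
([-0.0047, 0.0096, -0.0023], [-0.0, -0.0001, -0.1122])
([-0.0058, 0.009, -0.0023], [-0.0, -0.0001, -0.1122])
([-0.0067, 0.0083, -0.0023], [-0.0, -0.0001, -0.1122])
([-0.0076, 0.0075, -0.0023], [-0.0, -0.0001, -0.1122])
([-0.0084, 0.0066, -0.0023], [-0.0, -0.0001, -0.1122])
([-0.0091, 0.0056, -0.0023], [-0.0, -0.0001, -0.1122])
([-0.0097, 0.0045, -0.0023], [-0.0, -0.0001, -0.1122])
([-0.0101, 0.0034, -0.0023], [-0.0, -0.0001, -0.1122])
([-0.0104, 0.0023, -0.0023], [-0.0, -0.0001, -0.1122])
([-0.0106, 0.0011, -0.0023], [-0.0, -0.0001, -0.1122])
```

View pics/w24.png

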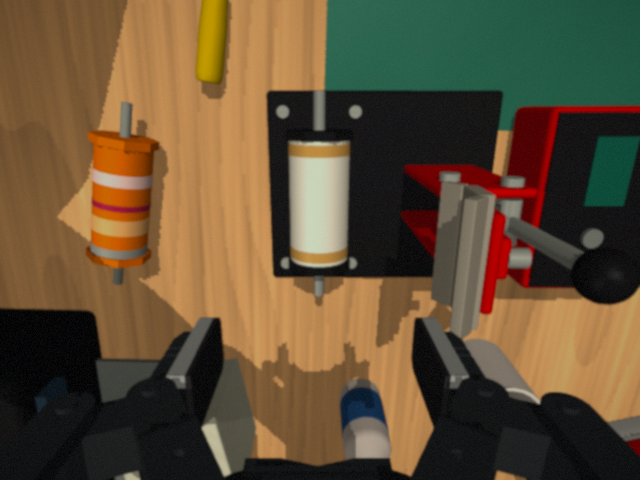

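View pics/s24.png

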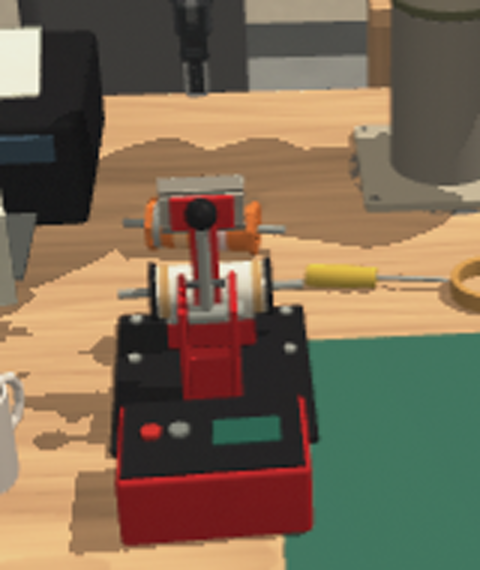

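White lies in the saddle at wrist (319,203), between the bolts as pink did. Next I'll take the knob again and swing it down.

```bash
python3 -m creep '[{"delta_pos":[0,0.0105,-0.006],"turn":[0,0,-0.112]},{"delta_pos":[-0.0015,0.0105,-0.006],"turn":[0,0,-0.112]},{"delta_pos":[-0.0025,0.0105,-0.006],"turn":[0,0,-0.112]},{"delta_pos":[-0.0035,0.01,-0.006],"turn":[0,0,-0.112]},{"delta_pos":[-0.0045,0.0095,-0.006],"turn":[0,0,-0.112]}]' -1
python3 -m creep '[{"delta_pos":[-0.006,0.009,0],"turn":[0,0,-0.112]},{"delta_pos":[-0.0065,0.008,0],"turn":[0,0,-0.112]},{"delta_pos":[-0.0075,0.0075,0],"turn":[0,0,-0.112]},{"delta_pos":[-0.0085,0.0065,0],"turn":[0,0,-0.112]},{"delta_pos":[-0.009,0.0055,0],"turn":[0,0,-0.112]}]'
python3 -m creep '[{"delta_pos":[-0.0095,0.0045,0],"turn":[0,0,-0.112]},{"delta_pos":[-0.01,0.0035,0],"turn":[0,0,-0.112]},{"delta_pos":[-0.0105,0.0025,0],"turn":[0,0,-0.112]},{"delta_pos":[-0.009,0.001,0],"turn":[0,0,-0.112]},{"delta_pos":[0,0,0],"turn":[0,0,0]}]'
python3 -m creep '[{"delta_pos":[0,0,0],"turn":[0,0,0]},{"delta_pos":[0,0,0],"turn":[0,0,0]},{"delta_pos":[0,0,0],"turn":[0,0,0]}]'
python3 g.py 0.5225 -0.287 0.253 91.7
python3 - <<'E'
from h import *
c=bot.capture("wrist"); cv2.imwrite("pics/w25.png",c["img"][:,:,::-1])
E
```

```text
time_s: 29.2
position: [0.4297, -0.2884, 0.357]
tool_rot: [-0.002, 0.469, 0.883, 0.0]
wrist_force: [0.1, -0.1, 0.4]
opening: 0.0851
time_s: 29.62
position: [0.4827, -0.2877, 0.3566]
tool_rot: [-0.002, 0.206, 0.978, 0.001]
wrist_force: [0.6, 0.1, -0.6]
opening: 0.085
time_s: 30.03
position: [0.5242, -0.2863, 0.3562]
tool_rot: [-0.001, -0.016, 1.0, 0.001]
wrist_force: [0.3, -0.1, -0.2]
opening: 0.0854
time_s: 30.28
position: [0.5231, -0.2869, 0.3583]
tool_rot: [-0.0, -0.012, 1.0, 0.0]
wrist_force: [-1.0, 0.3, 0.7]
opening: 0.0855
pos [ 0.5231 -0.2869  0.3583] psi 91.36 tilt 0.05 F [-1.   0.3  0.7] op 0.0855 t 30.3
dist 0.1053 rows 3
([0.0002, -0.0, 0.0351], [0.0001, -0.0003, -0.002])
([0.0002, -0.0, 0.0351], [0.0001, -0.0003, -0.002])
([0.0002, -0.0, 0.0351], [0.0001, -0.0003, -0.002])
```

View pics/w25.png

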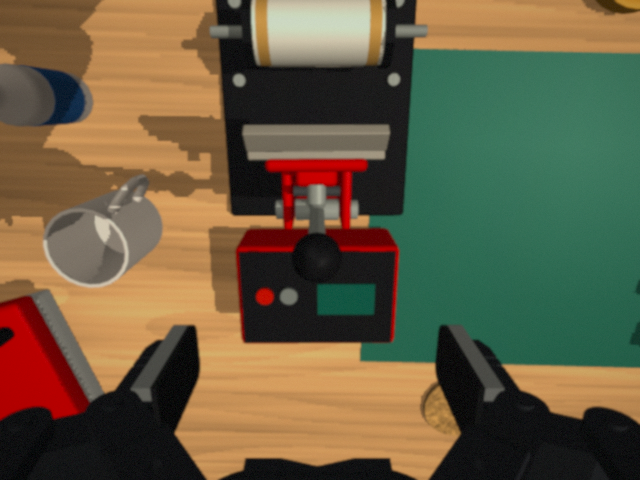

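```bash
python3 - <<'E'
from h import *
c=bot.capture("wrist"); print(unproj(c,[(317,258)],.245), tool()[0])
E
python3 -m creep '[{"delta_pos":[0,0,0.03],"turn":[0,0,0]},{"delta_pos":[0,0,0.035],"turn":[0,0,0]},{"delta_pos":[0,0,0.025],"turn":[0,0,0]},{"delta_pos":[0,0,0.012],"turn":[0,0,0]},{"delta_pos":[0,0,0.003],"turn":[0,0,0]}]'
python3 -m creep '[{"delta_pos":[0,0,0],"turn":[0,0,0]},{"delta_pos":[0,0,0],"turn":[0,0,0]},{"delta_pos":[0,0,0],"turn":[0,0,0]},{"delta_pos":[0,0,0],"turn":[0,0,0]},{"delta_pos":[0,0,0],"turn":[0,0,0]}]' 1 50
```

```text
[[ 0.52519058 -0.28635261  0.245     ]] [ 0.52320013 -0.28700388  0.35883179]
time_s: 30.8
position: [0.5222, -0.2862, 0.2507]
tool_rot: [-0.002, -0.013, 1.0, 0.001]
wrist_force: [0.0, -0.0, 0.2]
opening: 0.0856
time_s: 31.22
position: [0.5244, -0.2874, 0.2558]
tool_rot: [0.001, -0.013, 1.0, -0.001]
wrist_force: [-3.6, 2.1, 4.8]
opening: 0.0277
```

```bash
python3 -m creep '[{"delta_pos":[0.010,0,0.0005],"turn":[0,0,0]},{"delta_pos":[0.013,0,0.002],"turn":[0,0,0]},{"delta_pos":[0.0125,0,0.0035],"turn":[0,0,0]},{"delta_pos":[0.012,0,0.005],"turn":[0,0,0]},{"delta_pos":[0.0115,0,0.0065],"turn":[0,0,0]}]'; python3 -m creep '[{"delta_pos":[0.0105,0,0.008],"turn":[0,0,0]},{"delta_pos":[0.0095,0,0.009],"turn":[0,0,0]},{"delta_pos":[0.0085,0,0.010],"turn":[0,0,0]},{"delta_pos":[0.0075,0,0.011],"turn":[0,0,0]},{"delta_pos":[0.006,0,0.012],"turn":[0,0,0]}]'
python3 -m creep '[{"delta_pos":[0,0,0],"turn":[0,0,0]},{"delta_pos":[0,0,0],"turn":[0,0,0]}]'
```

```text
time_s: 31.63
position: [0.4661, -0.2891, 0.2402]
tool_rot: [0.003, -0.014, 1.0, -0.002]
wrist_force: [-0.2, 4.2, 11.4]
opening: 0.0272
time_s: 32.05
position: [0.421, -0.2904, 0.1894]
tool_rot: [-0.001, -0.013, 1.0, -0.001]
wrist_force: [-4.3, 4.2, 6.9]
opening: 0.0267
time_s: 32.22
position: [0.4213, -0.2903, 0.1872]
tool_rot: [-0.001, -0.013, 1.0, -0.0]
wrist_force: [-10.0, -0.3, 9.0]
opening: 0.0264
```

```bash
python3 -m creep '[{"delta_pos":[0,0,0.003],"turn":[0,0,0]},{"delta_pos":[0,0,0.002],"turn":[0,0,0]},{"delta_pos":[0,0,0],"turn":[0,0,0]}]'; python3 -m creep '[{"delta_pos":[0,0,0.003],"turn":[0,0,0]},{"delta_pos":[0,0,0],"turn":[0,0,0]}]'
python3 - <<'E'
from h import *
c=bot.capture("wrist"); cv2.imwrite("pics/w26.png",c["img"][:,:,::-1])
c=bot.capture("scene"); crop(c,180,150,340,340,3,"pics/s26.png")
E
```

```text
time_s: 32.47
position: [0.4189, -0.2904, 0.1825]
tool_rot: [-0.004, -0.013, 1.0, -0.0]
wrist_force: [-27.9, 1.6, 18.0]
opening: 0.0264
time_s: 32.63
position: [0.4173, -0.2904, 0.1793]
tool_rot: [-0.006, -0.013, 1.0, 0.0]
wrist_force: [-36.9, 2.3, 22.2]
opening: 0.0266
```

View pics/w26.png

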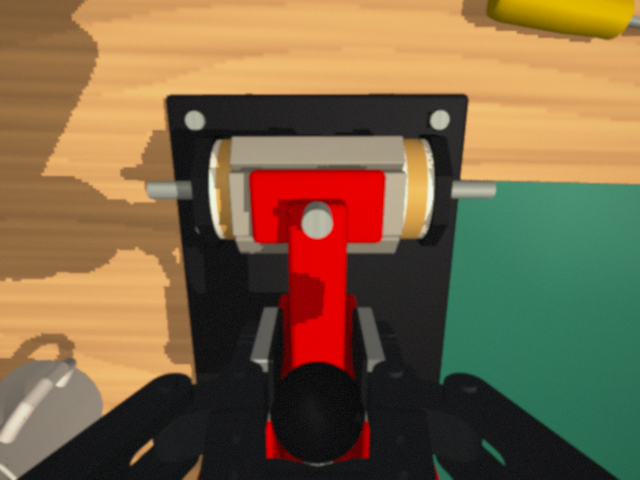

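View pics/s26.png

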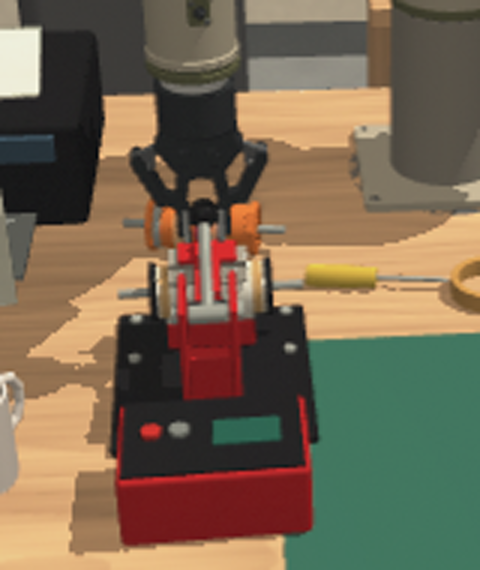

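The knob has slid up and back between the pads (wrist (318,410)) and Fx is rising. I'll back off, open, and push it down from above with shut fingers.

```bash
python3 -m creep '[{"delta_pos":[0,0,-0.004],"turn":[0,0,0]},{"delta_pos":[0,0,-0.004],"turn":[0,0,0]}]'; python3 -m creep '[{"delta_pos":[0,0,0],"turn":[0,0,0]},{"delta_pos":[0,0,0],"turn":[0,0,0]},{"delta_pos":[0,0,0],"turn":[0,0,0]},{"delta_pos":[0,0,-0.02],"turn":[0,0,0]},{"delta_pos":[0,0,-0.03],"turn":[0,0,0]}]' -1
python3 -m creep '[{"delta_pos":[0,0,-0.03],"turn":[0,0,0]},{"delta_pos":[0,0,-0.02],"turn":[0,0,0]},{"delta_pos":[0,0,0],"turn":[0,0,0]},{"delta_pos":[0,0,0],"turn":[0,0,0]},{"delta_pos":[0,0,0],"turn":[0,0,0]}]'
python3 - <<'E'
from h import *
c=bot.capture("wrist"); cv2.imwrite("pics/w27.png",c["img"][:,:,::-1]); print(tool()[0])
c=bot.capture("scene"); crop(c,180,150,340,340,3,"pics/s27.png")
E
```

```text
time_s: 32.9
position: [0.4213, -0.2903, 0.1874]
tool_rot: [-0.001, -0.013, 1.0, -0.0]
wrist_force: [0.7, -1.7, 0.8]
opening: 0.0263
time_s: 33.32
position: [0.4211, -0.2879, 0.2328]
tool_rot: [-0.003, -0.013, 1.0, 0.003]
wrist_force: [0.1, -0.1, -0.6]
opening: 0.0846
time_s: 33.73
position: [0.4226, -0.2893, 0.2853]
tool_rot: [-0.0, -0.013, 1.0, 0.0]
wrist_force: [-0.1, 0.1, -0.2]
opening: 0.0857
[ 0.42228495 -0.28911079  0.28465904]
```

View pics/w27.png

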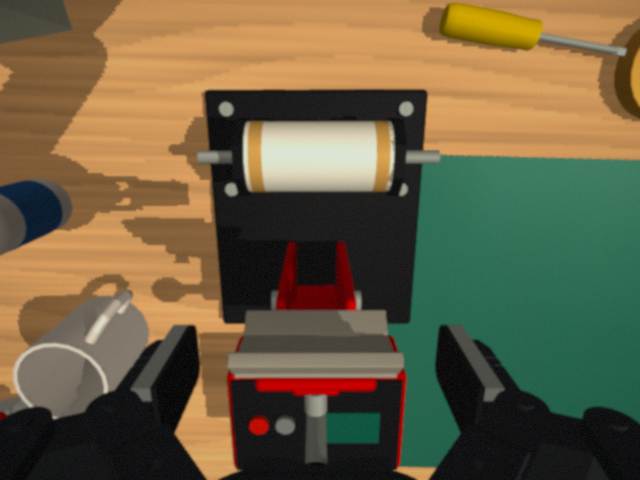

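View pics/s27.png

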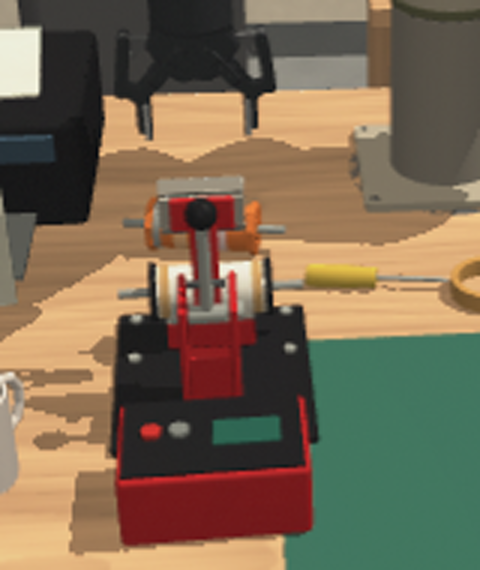

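The handle sprang back open and white is still in the saddle. I'll retry with better centring, full grip force and a slower arc.

```bash
python3 -m creep '[{"delta_pos":[-0.01,0,-0.03],"turn":[0,0,0]},{"delta_pos":[-0.03,0,-0.035],"turn":[0,0,-0.003]},{"delta_pos":[-0.035,0,-0.01],"turn":[0,0,0]},{"delta_pos":[-0.025,0.001,0],"turn":[0,0,0]},{"delta_pos":[-0.003,0,0],"turn":[0,0,0]}]'
python3 -m creep '[{"delta_pos":[0,0,0],"turn":[0,0,0]},{"delta_pos":[0,0,0],"turn":[0,0,0]},{"delta_pos":[0,0,0],"turn":[0,0,0]}]'
python3 g.py 0.5252 -0.2875 0.249 91.7
```

```text
time_s: 34.25
position: [0.5258, -0.2849, 0.3566]
tool_rot: [0.0, -0.016, 1.0, 0.001]
wrist_force: [0.8, -1.1, -1.3]
opening: 0.0855
time_s: 34.5
position: [0.5217, -0.2858, 0.3569]
tool_rot: [-0.001, -0.015, 1.0, 0.0]
wrist_force: [-0.1, -0.2, 0.5]
opening: 0.0852
pos [ 0.5217 -0.2858  0.3569] psi 91.68 tilt 0.12 F [-0.1 -0.2  0.5] op 0.0852 t 34.5
dist 0.108 rows 3
([-0.0012, -0.0006, 0.036], [0.0003, -0.0006, -0.0001])
([-0.0012, -0.0006, 0.036], [0.0003, -0.0006, -0.0001])
([-0.0012, -0.0006, 0.036], [0.0003, -0.0006, -0.0001])
```

```bash
python3 -m creep '[{"delta_pos":[-0.0025,-0.001,0.035],"turn":[0,0,0]},{"delta_pos":[0,0,0.035],"turn":[0,0,0]},{"delta_pos":[0,0,0.025],"turn":[0,0,0]},{"delta_pos":[0,0,0.012],"turn":[0,0,0]},{"delta_pos":[0,0,0],"turn":[0,0,0]}]'
python3 -m creep '[{"delta_pos":[0,0,0],"turn":[0,0,0]},{"delta_pos":[0,0,0],"turn":[0,0,0]},{"delta_pos":[0,0,0],"turn":[0,0,0]}]'
python3 -m creep '[{"delta_pos":[0,0,0],"turn":[0,0,0]},{"delta_pos":[0,0,0],"turn":[0,0,0]},{"delta_pos":[0,0,0],"turn":[0,0,0]},{"delta_pos":[0,0,0],"turn":[0,0,0]},{"delta_pos":[0,0,0],"turn":[0,0,0]}]' 1 120
python3 - <<'E'
from h import *
c=bot.capture("wrist"); cv2.imwrite("pics/w28.png",c["img"][:,:,::-1]); print(tool()[0])
E
```

```text
time_s: 34.92
position: [0.5229, -0.2859, 0.2471]
tool_rot: [-0.003, -0.014, 1.0, 0.002]
wrist_force: [-0.0, 0.3, -0.7]
opening: 0.0856
time_s: 35.17
position: [0.5262, -0.2874, 0.2539]
tool_rot: [0.002, -0.015, 1.0, -0.001]
wrist_force: [0.3, 0.3, 0.5]
opening: 0.0854
time_s: 35.58
position: [0.5254, -0.2874, 0.2516]
tool_rot: [0.0, -0.015, 1.0, -0.001]
wrist_force: [-4.9, 0.5, 9.6]
opening: 0.0263
[ 0.52537435 -0.28735908  0.25181515]
```

View pics/w28.png

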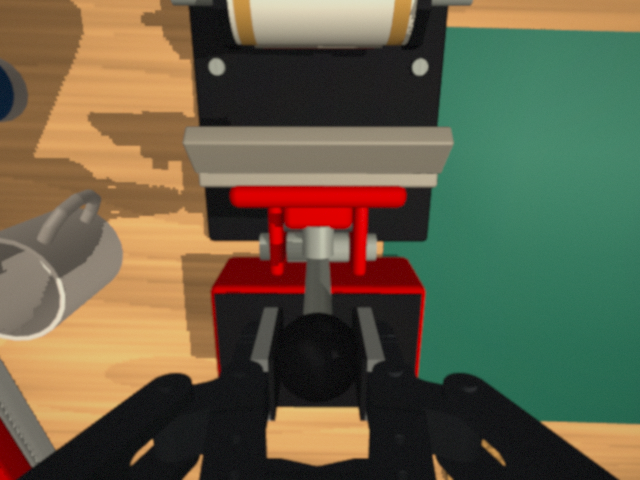

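```bash
python3 -m creep '[{"delta_pos":[0.009,0,0],"turn":[0,0,0]},{"delta_pos":[0.0085,0,0.001],"turn":[0,0,0]},{"delta_pos":[0.0085,0,0.0015],"turn":[0,0,0]},{"delta_pos":[0.0085,0,0.002],"turn":[0,0,0]},{"delta_pos":[0.0085,0,0.003],"turn":[0,0,0]}]'
python3 -m creep '[{"delta_pos":[0.008,0,0.0035],"turn":[0,0,0]},{"delta_pos":[0.008,0,0.004],"turn":[0,0,0]},{"delta_pos":[0.0075,0,0.005],"turn":[0,0,0]},{"delta_pos":[0.007,0,0.0055],"turn":[0,0,0]},{"delta_pos":[0.0065,0,0.006],"turn":[0,0,0]}]'
python3 - <<'E'
from h import *
c=bot.capture("wrist"); cv2.imwrite("pics/w29.png",c["img"][:,:,::-1]); print(tool()[0])
E
```

```text
time_s: 36.05
position: [0.4837, -0.2888, 0.2458]
tool_rot: [0.003, -0.015, 1.0, -0.002]
wrist_force: [7.1, 1.0, 9.0]
opening: 0.0232
time_s: 36.47
position: [0.4451, -0.2892, 0.2197]
tool_rot: [0.001, -0.015, 1.0, -0.0]
wrist_force: [1.3, 0.6, 2.6]
opening: -0.0006
[ 0.4435891  -0.28872336  0.21763595]
```

View pics/w29.png

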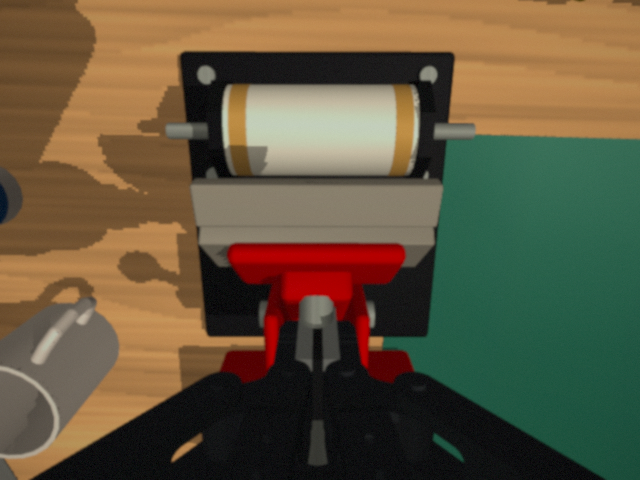

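The ball squirted out of the pads, so the fingers are now shut and empty. I'll switch to pushing with shut fingers from behind the knob.

```bash
python3 -m creep '[{"delta_pos":[0,0,-0.03],"turn":[0,0,0]},{"delta_pos":[0,0,-0.04],"turn":[0,0,0]},{"delta_pos":[0,0,-0.03],"turn":[0,0,0]},{"delta_pos":[0,0,0],"turn":[0,0,0]},{"delta_pos":[0,0,0],"turn":[0,0,0]}]'
python3 - <<'E'
from h import *
c=bot.capture("wrist"); cv2.imwrite("pics/w30.png",c["img"][:,:,::-1]); print(tool()[0])
c=bot.capture("scene"); crop(c,180,150,340,340,3,"pics/s30.png")
E
```

```text
time_s: 36.93
position: [0.446, -0.2895, 0.3212]
tool_rot: [0.001, -0.015, 1.0, -0.001]
wrist_force: [-0.0, 0.3, -0.9]
opening: 0.0004
[ 0.44531825 -0.28900018  0.31904541]
```

View pics/w30.png

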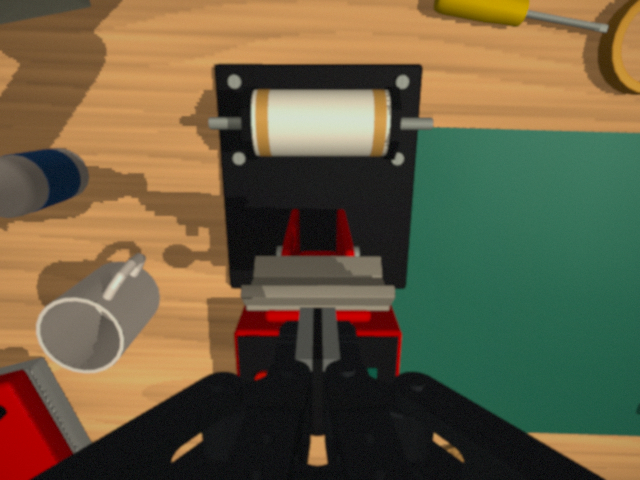

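View pics/s30.png

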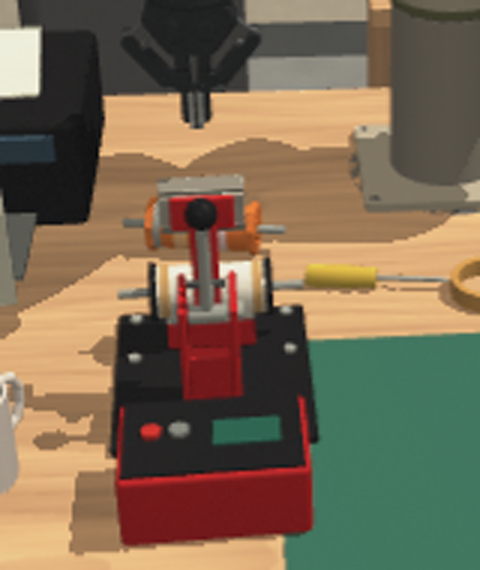

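```bash
python3 -m creep '[{"delta_pos":[-0.03,0,-0.005],"turn":[0,0,0]},{"delta_pos":[-0.035,0,0],"turn":[0,0,0]},{"delta_pos":[-0.03,0,0],"turn":[0,0,0]},{"delta_pos":[-0.018,0,0],"turn":[0,0,0]},{"delta_pos":[0,0,0],"turn":[0,0,0]}]' 1 40
python3 -m creep '[{"delta_pos":[0,0,0],"turn":[0,0,0]},{"delta_pos":[0,0,0],"turn":[0,0,0]},{"delta_pos":[0,0,0],"turn":[0,0,0]}]'
python3 g.py 0.5585 -0.2865 0.266 91.7
```

```text
time_s: 37.45
position: [0.56, -0.2843, 0.3203]
tool_rot: [-0.002, -0.016, 1.0, 0.002]
wrist_force: [-0.7, -0.4, -0.0]
opening: -0.0002
time_s: 37.7
position: [0.5572, -0.2857, 0.3235]
tool_rot: [-0.001, -0.015, 1.0, 0.0]
wrist_force: [-0.2, -0.1, -0.2]
opening: 0.0001
pos [ 0.5572 -0.2857  0.3235] psi 91.67 tilt 0.1 F [-0.2 -0.1 -0.2] op 0.0001 t 37.7
dist 0.0575 rows 2
([-0.0007, -0.0004, 0.0288], [0.0004, -0.0008, -0.0002])
([-0.0006, -0.0004, 0.0288], [0.0004, -0.0008, -0.0002])
```

```bash
python3 -m creep '[{"delta_pos":[-0.001,-0.001,0.02],"turn":[0,0,0]},{"delta_pos":[0,0,0.02],"turn":[0,0,0]},{"delta_pos":[0,0,0.012],"turn":[0,0,0]},{"delta_pos":[0,0,0.005],"turn":[0,0,0]},{"delta_pos":[0,0,0],"turn":[0,0,0]}]'
python3 -m creep '[{"delta_pos":[0.003,0,0],"turn":[0,0,0]},{"delta_pos":[0.003,0,0],"turn":[0,0,0]},{"delta_pos":[0,0,0],"turn":[0,0,0]},{"delta_pos":[0,0,0],"turn":[0,0,0]}]'
python3 - <<'E'
from h import *
c=bot.capture("wrist"); cv2.imwrite("pics/w31.png",c["img"][:,:,::-1]); print(tool()[0],tool()[2]["wrist_force"])
c=bot.capture("scene"); crop(c,180,150,340,340,3,"pics/s31.png")
E
```

```text
time_s: 38.12
position: [0.5581, -0.2864, 0.2658]
tool_rot: [-0.001, -0.015, 1.0, 0.001]
wrist_force: [-0.9, -0.0, -0.3]
opening: -0.0001
time_s: 38.45
position: [0.5535, -0.2871, 0.2688]
tool_rot: [0.001, -0.015, 1.0, -0.001]
wrist_force: [-0.3, -0.4, 0.0]
opening: -0.0004
[ 0.55350397 -0.2870618   0.26851909] [ 0.28190024 -1.19296872 -0.00948761]
```

View pics/w31.png

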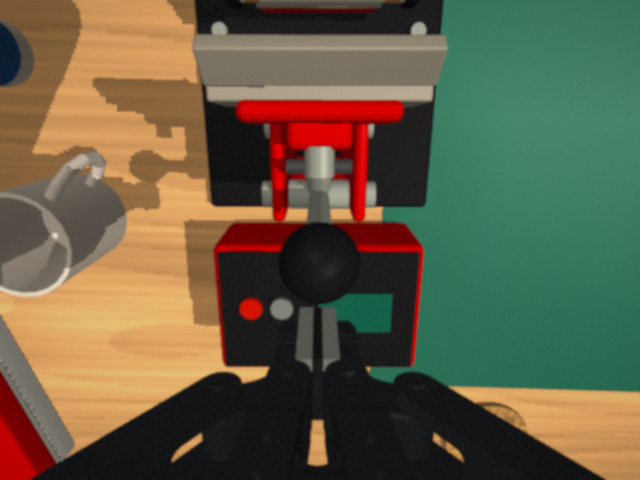

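View pics/s31.png

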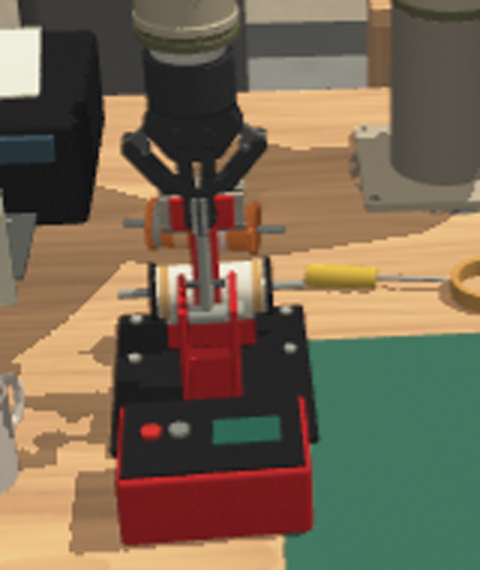

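```bash
python3 -m creep '[{"delta_pos":[0.009,0,0.002],"turn":[0,0,0]},{"delta_pos":[0.0085,0,0.001],"turn":[0,0,0]},{"delta_pos":[0.0085,0,0.0015],"turn":[0,0,0]},{"delta_pos":[0.0085,0,0.002],"turn":[0,0,0]},{"delta_pos":[0.0085,0,0.003],"turn":[0,0,0]}]'
python3 - <<'E'
from h import *
c=bot.capture("wrist"); cv2.imwrite("pics/w32.png",c["img"][:,:,::-1]); print(tool()[0],tool()[2]["wrist_force"])
E
```

```text
time_s: 38.97
position: [0.5101, -0.2882, 0.2585]
tool_rot: [0.001, -0.015, 1.0, -0.0]
wrist_force: [2.8, -0.5, 1.2]
opening: -0.0
[ 0.5084326  -0.28820948  0.25737118] [ 3.01857472 -0.82369769  0.62754111]
```

View pics/w32.png

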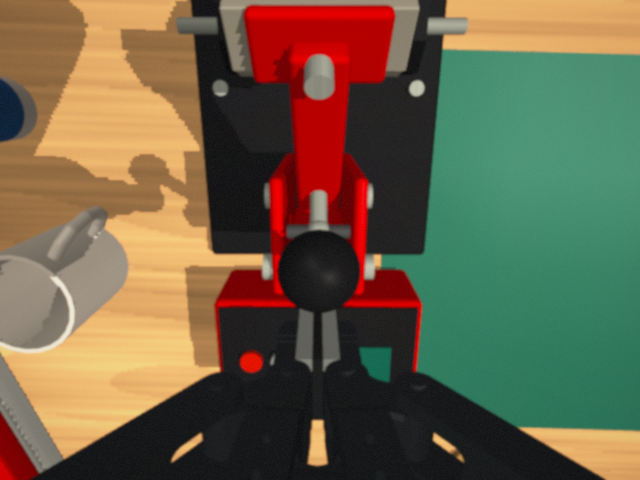

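It works: only 3 N, the ball is right in front of the fingertips and the jaw is coming down. I'll continue the arc.

```bash
python3 -m creep '[{"delta_pos":[0.008,0,0.004],"turn":[0,0,0]},{"delta_pos":[0.008,0,0.0045],"turn":[0,0,0]},{"delta_pos":[0.0075,0,0.005],"turn":[0,0,0]},{"delta_pos":[0.007,0,0.0055],"turn":[0,0,0]},{"delta_pos":[0.0065,0,0.006],"turn":[0,0,0]}]'
python3 - <<'E'
from h import *
c=bot.capture("wrist"); cv2.imwrite("pics/w33.png",c["img"][:,:,::-1]); print(tool()[0],tool()[2]["wrist_force"])
E
```

```text
time_s: 39.43
position: [0.4726, -0.2892, 0.2325]
tool_rot: [0.0, -0.015, 1.0, -0.0]
wrist_force: [3.4, -0.4, 1.4]
opening: 0.0001
[ 0.47119594 -0.28899534  0.2307514 ] [ 0.91447281 -0.26521933 -0.06617142]
```

View pics/w33.png

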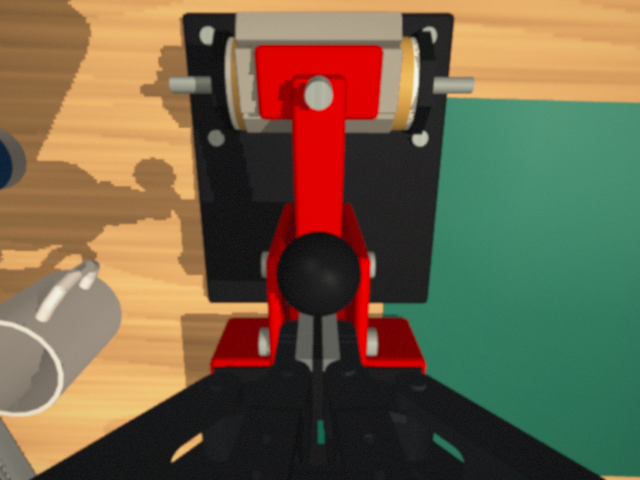

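```bash
python3 -m creep '[{"delta_pos":[0.006,0,0.0065],"turn":[0,0,0]},{"delta_pos":[0.0055,0,0.007],"turn":[0,0,0]},{"delta_pos":[0.005,0,0.0075],"turn":[0,0,0]},{"delta_pos":[0.0045,0,0.0075],"turn":[0,0,0]},{"delta_pos":[0.0035,0,0.008],"turn":[0,0,0]}]'
python3 -m creep '[{"delta_pos":[0,0,0],"turn":[0,0,0]},{"delta_pos":[0,0,0],"turn":[0,0,0]}]'
python3 - <<'E'
from h import *
c=bot.capture("wrist"); cv2.imwrite("pics/w34.png",c["img"][:,:,::-1]); print(tool()[0],tool()[2]["wrist_force"])
c=bot.capture("scene"); crop(c,200,200,320,340,4,"pics/s34.png")
E
```

```text
time_s: 39.9
position: [0.4494, -0.2902, 0.1976]
tool_rot: [0.001, -0.015, 1.0, -0.001]
wrist_force: [-1.5, 14.5, 61.7]
opening: -0.0005
time_s: 40.07
position: [0.4503, -0.2912, 0.199]
tool_rot: [0.002, -0.015, 1.0, -0.002]
wrist_force: [2.6, 0.5, 14.0]
opening: -0.0005
[ 0.45030081 -0.29122473  0.19898954] [ 1.43404642 -0.79007404 14.89967008]
```

View pics/w34.png

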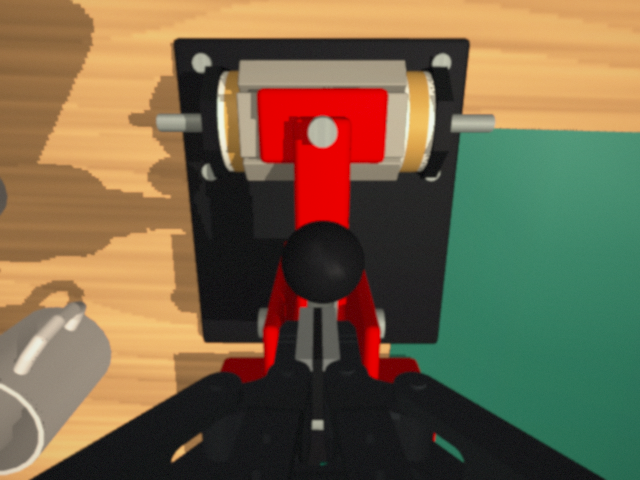

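View pics/s34.png

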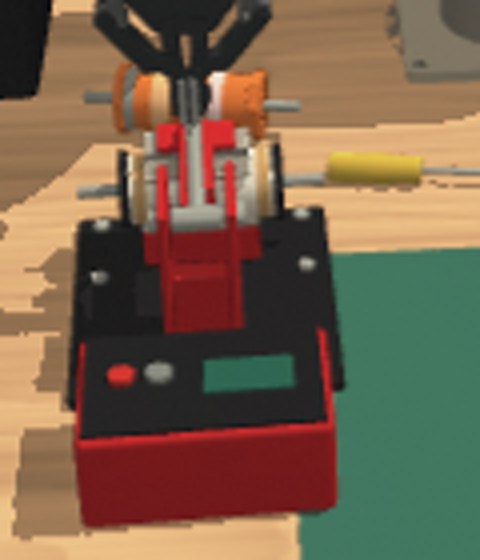

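The fingers met the stop, with Fz at 62 N for a moment. I'll lift off and verify the lock.

```bash
python3 -m creep '[{"delta_pos":[0,0,-0.005],"turn":[0,0,0]},{"delta_pos":[0,0,-0.02],"turn":[0,0,0]},{"delta_pos":[0,0,-0.035],"turn":[0,0,0]},{"delta_pos":[0,0,-0.04],"turn":[0,0,0]},{"delta_pos":[0,0,-0.04],"turn":[0,0,0]}]'
python3 -m creep '[{"delta_pos":[0.02,0,-0.01],"turn":[0,0,0]},{"delta_pos":[0.008,0,0],"turn":[0,0,0]},{"delta_pos":[0,0,0],"turn":[0,0,0]},{"delta_pos":[0,0,0],"turn":[0,0,0]},{"delta_pos":[0,0,0],"turn":[0,0,0]}]' -1
python3 - <<'E'
from h import *
c=bot.capture("wrist"); cv2.imwrite("pics/w35.png",c["img"][:,:,::-1]); print(tool()[0],tool()[2]["wrist_force"])
c=bot.capture("scene"); crop(c,200,200,320,340,4,"pics/s35.png")
E
```

```text
time_s: 40.58
position: [0.4477, -0.2893, 0.3359]
tool_rot: [-0.002, -0.015, 1.0, 0.001]
wrist_force: [0.8, -0.1, 0.2]
opening: -0.0002
time_s: 41.0
position: [0.4204, -0.2903, 0.3439]
tool_rot: [-0.001, -0.015, 1.0, 0.001]
wrist_force: [-0.5, 0.4, 0.1]
opening: 0.0605
[ 0.4205908  -0.2902684   0.34412727] [0.13625524 0.09720362 0.39800789]
```

View pics/w35.png

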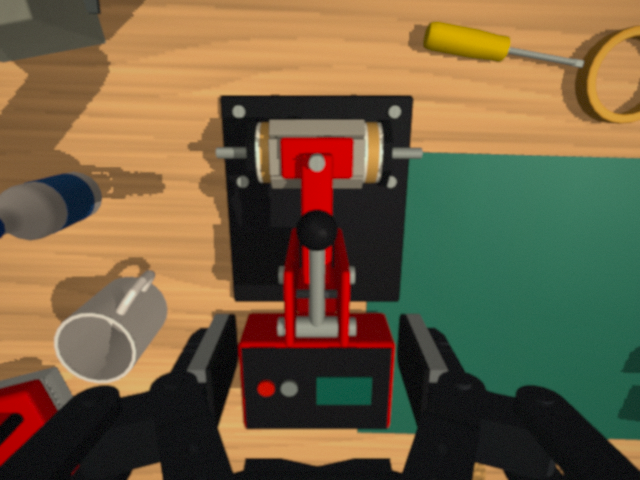

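View pics/s35.png

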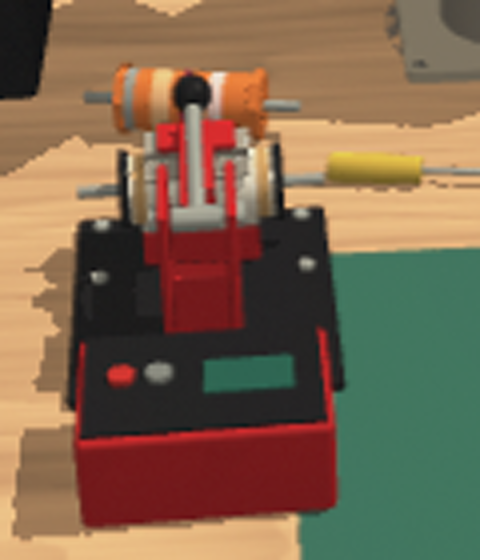

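Run:
```python
from h import *
a=cv2.imread("pics/scene0.png"); c=bot.capture("scene"); b=np.ascontiguousarray(c["img"][:,:,::-1])
cv2.imwrite("pics/scene35.png",b)
def blob(im):
    g=im[214:234,238:260].astype(int).max(2); m=g<75; ys,xs=np.nonzero(m); return xs.mean()+238,ys.mean()+214,len(xs)
print(blob(a),blob(b))
# template shift of handle/jaw region
A=cv2.cvtColor(a,6).astype(np.float32);B=cv2.cvtColor(b,6).astype(np.float32)
for (x0,y0,x1,y1) in [(238,212,260,236),(240,215,256,255),(220,270,285,325)]:
    print(cv2.phaseCorrelate(A[y0:y1,x0:x1],B[y0:y1,x0:x1],cv2.createHanningWindow((x1-x0,y1-y0),cv2.CV_32F)))
P=(0.4775,-0.287,np.radians(1.7))
for h in (0,.03,.06): print(proj(c,X(P,[(.045-.11*np.cos(.4+h),0,.135+.11*np.sin(.4+h))])))
```

```text
(np.float64(247.58620689655172), np.float64(222.75862068965517), 58) (np.float64(247.58620689655172), np.float64(222.75862068965517), 58)
((0.0036835987775383217, 0.0013473084581470118), 0.9851319760911994)
((0.05742620544426025, 0.004910687052635865), 0.9882931734435261)
((-0.009418742931202928, -0.013798349183552716), 1.0039564577517686)
[[248.52783145 222.97950793]]
[[248.47626737 222.31603694]]
[[248.42573595 221.67762881]]
```

The knob's blob is pixel-identical to the locked start (shift under 0.01 px, where 0.03 rad would be 0.66 px), so it is locked. I'll do a last check of the turner and the rest of the scene.

Run:
```python
from h import *
c=bot.capture("top"); crop(c,60,110,460,290,2,"pics/t36.png")
im=c["img"]
T=(0.5238,0.2811,np.radians(-8.3))
for s in (-.092,.092): print(proj(c,X(T,[(s,-.095,.075),(s,.095,.075),(s,0,.075)])).round(1).tolist())
crop(c,160,120,280,260,5.5,"pics/t36c.png")
s=bot.capture("scene"); crop(s,390,210,500,340,4.5,"pics/s36c.png")
```

```text
[[233.1, 235.9], [172.2, 224.0], [202.6, 229.9]]
[[246.4, 178.6], [186.8, 167.3], [216.5, 172.9]]
```

View pics/t36c.png

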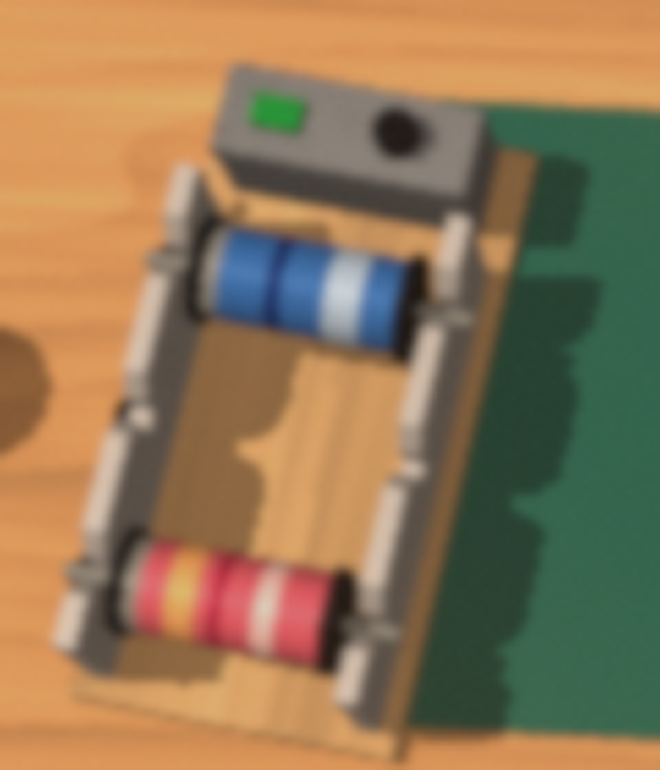

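View pics/s36c.png

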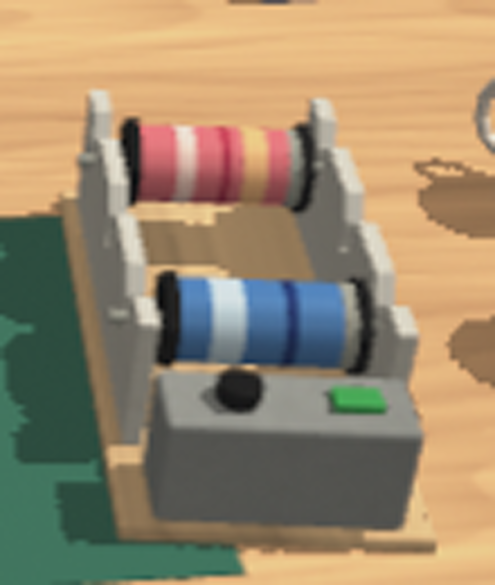

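View pics/scene35.png

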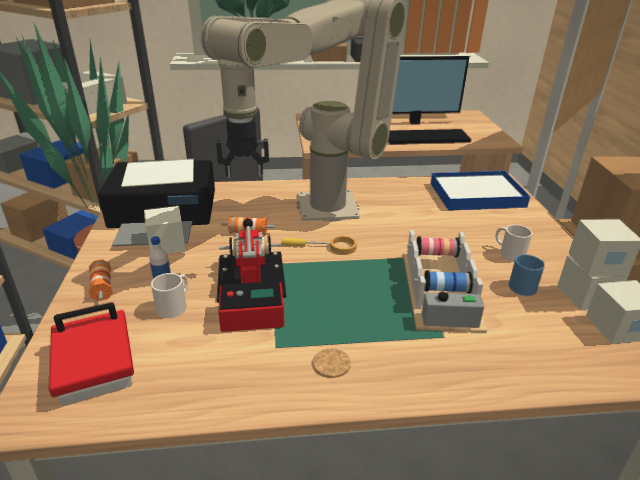

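Both spindles lie within about 1 px of the predicted seats, and the mugs and bottle are standing. Handing in.

Run:
```python
from rig import bot
print(bot.sense()["wrist_force"], bot.job_done())
```

```text
the job is handed in; nothing more can be done
[-0.16265271 -1.29734105  0.66258656] None
```

The job was handed in at about 41 s of the 210 s allowed; no verdict is reported.

**What I did:** I opened the press with pink still in it, then lowered pink into station 0 and blue into station 2. I then laid the white tumbler in the saddle and locked the handle over it. There was no green tumbler in this scene, and I left the orange look-alikes alone.

**What went wrong on the way:**
- **Locking:** the first two tries failed. The ball knob slid out of the gripped fingers and the handle sprang open again. On the third try I pushed the knob from behind with the fingers shut, at about 3 N, and the handle went down to its stop.
- **Force:** that push met the stop with a brief 62 N at the wrist, and the first failed try peaked at about 43 N. Both are under the 120 N limit. I could not measure how much of it counted against the 40 N limit for the arm or gripper body.

**Last checks:**
- **Handle:** the knob appears within 0.01 px of its locked position at the start; 0.03 rad would show as about 0.66 px.
- **White tumbler:** it is centred on the saddle pads to about 1 px, with the jaw closed on it.
- **Pink and blue:** the spindle centres are within about 1 px of the predicted seats in the top view. Each met the slot floor at the expected height before I let go.
- **Scene:** the mugs and spray bottle are standing, and the gripper is clear with about 1 N at the wrist.
- **Disagreement:** the top and wrist cameras differed by about 3 mm. I placed by averaging the two and by feeling for contact.

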